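Weigh out the unpotted power module

ROBOT

A 6-joint arm with a two-finger parallel gripper is mounted at the origin on the work surface. World frame = base frame: x ahead of the robot, y to its left, z up, the work surface at z = 0. Lengths are in m, angles in rad, forces in N, time in s.
With the tool pointing down it reaches from about 0.3 to 0.775 m from the base axis. Payload 14.6 kg.
Tool frame: the origin (TCP) lies midway between the tips of the shut fingers; the grasp point (between the pads) lies 19 mm behind it (grasp_offset is the distance from the TCP to the grasp point, in m); z points along the fingers, y is the line along which they close (so a half turn about z gives the same grasp; the last joint's range is limited). The gripper opens to 94 mm and grips with 3 to 60 N. Pads are 16 mm wide; open, the fingers measure 119 mm over their backs; the gripper's body (75 mm by 177 mm) begins 78 mm behind the grasp point.
Start: joints at [1.073, 0.3, 1.521, -0, 1.321, -0.067], TCP at [0.23, 0.5, 0.171] pointing down, gripper open.
Joint ranges: [-3.03, 3.03], [-0.79, 2.21], [0.23, 2.52], [-1.04, 4.18], [0, 3.07], [-2.55, 2.55]. Speed limits (rad/s): [2.22, 2.22, 2.57, 3.14, 3.14, 3.14].

INTERFACE

Orientations are given as [roll, pitch, yaw] about the fixed x, y, z axes, in that order (R = Rz(yaw) Ry(pitch) Rx(roll)).
In Python, from station import * gives the robot as it stands. The module is installed in compiled form; this text tells all that it offers.
- The arm moves only by the tool send_rows, never from a script. Its argument "rows" is a list of rows, each an object of numbers: "dx", "dy", "dz": the shift along the tool's x, y, z in mm; "roll": the turn about the tool's z in degrees; "jaw": the closure, from -1 (fully open) to 1 (shut). In form: [{"dx": .., "dy": .., "dz": .., "roll": .., "jaw": ..}, ...]. A call has 1 to 12 rows; each row shifts and turns the commanded pose from where the row before left it, along the tool's axes as they then stand; what a row does not reach is not made up. A row lasts 1/12 s, in which the tool goes at most 41.7 mm and 7.16 degrees, less where a joint would pass 70% of its speed; a pose out of reach is approached as far as the arm can. A call is refused whole if a number of a shift passes 41.7 or a number of a turn 7.16, either way. A call with a gripper value outside its range is refused whole. The fingers move at their own pace and stop on an object; "force" is the grip in N (left out, the last holds). Time passes only in rows, so rows that do not move let the fingers close. It gives the time, the measured TCP pose, the force, the opening and the grip force at its end, in the units of the state.
- get_obs(): the state, without advancing time (a new reading comes with each control period).
- camera(name): name is "scene" or "top" or "wrist"; returns a dict with "frame" (384x512x3 uint8, red, green, blue), "z_map" (384x512 float32, m along the optical axis (not along the pixel's ray), 0 where there is no reading), "camera_matrix" (3x3 intrinsics, pixels), "rvec" (rotation vector, rad) and "tvec" (3), from world to camera coordinates, as OpenCV has them. Camera axes: x right, y down, z forward; pixel columns grow to the right and rows downward; lengths in m; the calibration is good to about 2 mm. The wrist camera is an equidistant fisheye: a pixel r from the principal point sees the ray r / f radians off the axis. A picture is of the moment at which its call begins.
- hand_in(): hands the job in; it is judged then, once.
The state is a dict: "time_s": time; "qpos": joint angles; "joint_vel": joint speeds; "tau": joint torques, N m; "ee_pos": TCP position; "eef_rot": TCP orientation; "force": force on the tool from outside, world axes, zero at the start; "moment": the same for the moment, N m; "grip_width": finger opening in m; "grip_force": force on a finger pad.
Only numpy, scipy, OpenCV 4.12 (cv2) and the standard library are available. Lean on these libraries where they do the work, as an engineer would, in place of code of your own. Each camera call takes 0.05 s, during which the arm holds its last target. There are 200 camera calls.

TASK

Two of the modules in the packed crate have a pull handle, and one of those two missed its potting, so it is lighter. Take any check weights off the balance's pans and put them in the wooden weight tray, lift both handled modules out of the crate, stand one on each pan, free the beam with the arrest lever to see which is lighter, and arrest it again before you unload; the beam may be free only while both modules stand on the pans. Then stand the lighter one in the walled cardboard rework tray and the heavier one on the finned cooling plate, and leave the beam arrested and the flat-topped modules standing in the crate.

Things in the scene. Friction and masses are not known exactly. Their poses are not given: they have to be found in the camera images.
- mod_p: One of two look-alike handled modules: aluminium block 50 x 50 x 75 mm (x, y, z) with a black U handle on top: grip bar 12 (x) x 44 (y) x 14 mm, centre 106 mm, top 113 mm above the underside; a 28 mm wide gap under it. 0.3 to 0.65 kg; the unpotted one (hidden which) is at least 0.1 kg lighter. Origin: centre of underside, z up. Starts in one of the crate's nine places.
- mod_q: One of two look-alike handled modules: aluminium block 50 x 50 x 75 mm (x, y, z) with a black U handle on top: grip bar 12 (x) x 44 (y) x 14 mm, centre 106 mm, top 113 mm above the underside; a 28 mm wide gap under it. 0.3 to 0.65 kg; the unpotted one (hidden which) is at least 0.1 kg lighter. Origin: centre of underside, z up. Starts in one of the crate's nine places.
- flat1: Flat-topped module: aluminium block 50 x 50 x 68 mm without a handle, 0.45 kg; one of seven that fill the rest of the crate. Origin: centre of the underside.
- flat2: Flat-topped module: aluminium block 50 x 50 x 68 mm without a handle, 0.45 kg; one of seven that fill the rest of the crate. Origin: centre of the underside.
- flat3: Flat-topped module: aluminium block 50 x 50 x 68 mm without a handle, 0.45 kg; one of seven that fill the rest of the crate. Origin: centre of the underside.
- flat4: Flat-topped module: aluminium block 50 x 50 x 68 mm without a handle, 0.45 kg; one of seven that fill the rest of the crate. Origin: centre of the underside.
- flat5: Flat-topped module: aluminium block 50 x 50 x 68 mm without a handle, 0.45 kg; one of seven that fill the rest of the crate. Origin: centre of the underside.
- flat6: Flat-topped module: aluminium block 50 x 50 x 68 mm without a handle, 0.45 kg; one of seven that fill the rest of the crate. Origin: centre of the underside.
- flat7: Flat-topped module: aluminium block 50 x 50 x 68 mm without a handle, 0.45 kg; one of seven that fill the rest of the crate. Origin: centre of the underside.
- weight1: Brass check weight: cylinder 44 mm in diameter, 34 mm high, with a knob 18 mm in diameter and 30 mm high on top (64 mm in all), 0.3 kg. Origin: centre of the underside, z along its axis. May be absent; if present it starts standing on one of the balance's pans.
- weight2: Brass check weight: cylinder 44 mm in diameter, 34 mm high, with a knob 18 mm in diameter and 30 mm high on top (64 mm in all), 0.3 kg. Origin: centre of the underside, z along its axis. May be absent; if present it starts standing on one of the balance's pans.
- weight3: Brass check weight: cylinder 44 mm in diameter, 34 mm high, with a knob 18 mm in diameter and 30 mm high on top (64 mm in all), 0.3 kg. Origin: centre of the underside, z along its axis. May be absent; if present it starts standing on one of the balance's pans.
- crate: Black open crate fixed to the bench, 165 x 165 x 62 mm outside, 6 mm walls and floor; holds 3 x 3 modules side by side, all squared to the crate and with less than 1 mm between neighbours. Origin: centre of the underside, on the bench. It may be to the robot's left or right.
- balance: Comparator balance fixed to the bench; grey base 130 (x) x 320 (y) mm with a foot for the lever in front. Origin: underside, below the middle of the beam; beam along its y, pans centred 120 mm to either side, arrest lever 95 mm in front (its -x). A look-only scale plate behind the beam's middle reaches 162 mm high.
- pan_l (a point): Centre of the upper face of the pan at the balance's +y end: square steel plate 120 x 120 mm with a rim 5 mm high and 3 mm wide; 95 mm above the bench when arrested. It stays level and goes up and down with the beam.
- pan_r (a point): The same for the pan at the balance's -y end.
- beam (a joint): Beam angle in rad: 0 level (arrested), up to 0.1 either way when free; positive means that pan_l is high and pan_r is low. Where it comes to rest does not depend on where on a pan the load stands. A needle on it also shows the tilt.
- arrest (a joint): Arrest lever in rad: 0 arrested (beam held level), 1.0 = fully over, beam free. Turns about the balance's x axis; pivot 95 mm in front (-x) of the balance's origin, 26 mm above the bench. Steel rod 10 mm thick, 85 mm long to its knob's centre. At 0 it leans 0.5 rad to the balance's +y, at 1.0 0.5 rad to -y; stays where left; about 3 N at the knob.
- lever_knob (a point): Centre of the lever's black ball knob, 22 mm in diameter.
- weight_tray: Wooden tray for the check weights, fixed, 80 (x) x 200 (y) mm, walls 4 mm thick and 22 mm high, floor 4 mm thick. Origin: centre of the underside, on the bench.
- rework_tray: Cardboard rework tray, fixed, 110 x 110 mm outside, walls 4 mm thick and 30 mm high, floor 4 mm thick. Origin: centre of the underside.
- cold_plate: Aluminium cooling plate with fins below, fixed, 110 x 110 mm, flat top 25 mm above its underside. Origin: centre of the underside.
Not all that is in view belongs to the job. Leave any pink look-alike of the flat6 alone.

How it is judged:
On the way, in this order (a step that is already met when the one before it is completed fails the run):
1. both handled modules stand on the pans, one on each, no weight is on a pan, and the beam is arrested ((((horizontal distance between mod_p and pan_l below 0.05 m and z of mod_p in the frame of pan_l between -0.008 and 0.012 m and angle between mod_p's own z axis and vertical below 0.15 rad) and (horizontal distance between mod_q and pan_r below 0.05 m and z of mod_q in the frame of pan_r between -0.008 and 0.012 m and angle between mod_q's own z axis and vertical below 0.15 rad)) or ((horizontal distance between mod_p and pan_r below 0.05 m and z of mod_p in the frame of pan_r between -0.008 and 0.012 m and angle between mod_p's own z axis and vertical below 0.15 rad) and (horizontal distance between mod_q and pan_l below 0.05 m and z of mod_q in the frame of pan_l between -0.008 and 0.012 m and angle between mod_q's own z axis and vertical below 0.15 rad))) and value of joint arrest below 0.15 rad and horizontal distance between each of weight1, weight2, weight3 and pan_l above 0.085 m and horizontal distance between each of weight1, weight2, weight3 and pan_r above 0.085 m), for 0.3 s.
2. the lever is over and the beam has tipped, with both modules standing on the pans and no weight on them ((((horizontal distance between mod_p and pan_l below 0.05 m and z of mod_p in the frame of pan_l between -0.008 and 0.012 m and angle between mod_p's own z axis and vertical below 0.15 rad) and (horizontal distance between mod_q and pan_r below 0.05 m and z of mod_q in the frame of pan_r between -0.008 and 0.012 m and angle between mod_q's own z axis and vertical below 0.15 rad)) or ((horizontal distance between mod_p and pan_r below 0.05 m and z of mod_p in the frame of pan_r between -0.008 and 0.012 m and angle between mod_p's own z axis and vertical below 0.15 rad) and (horizontal distance between mod_q and pan_l below 0.05 m and z of mod_q in the frame of pan_l between -0.008 and 0.012 m and angle between mod_q's own z axis and vertical below 0.15 rad))) and horizontal distance between each of weight1, weight2, weight3 and pan_l above 0.085 m and horizontal distance between each of weight1, weight2, weight3 and pan_r above 0.085 m and value of joint arrest above 0.85 rad and (value of joint beam above 0.06 rad or value of joint beam below -0.06 rad)), for 0.3 s.
3. the beam is arrested again with both modules still on the pans ((((horizontal distance between mod_p and pan_l below 0.05 m and z of mod_p in the frame of pan_l between -0.008 and 0.012 m and angle between mod_p's own z axis and vertical below 0.15 rad) and (horizontal distance between mod_q and pan_r below 0.05 m and z of mod_q in the frame of pan_r between -0.008 and 0.012 m and angle between mod_q's own z axis and vertical below 0.15 rad)) or ((horizontal distance between mod_p and pan_r below 0.05 m and z of mod_p in the frame of pan_r between -0.008 and 0.012 m and angle between mod_p's own z axis and vertical below 0.15 rad) and (horizontal distance between mod_q and pan_l below 0.05 m and z of mod_q in the frame of pan_l between -0.008 and 0.012 m and angle between mod_q's own z axis and vertical below 0.15 rad))) and value of joint arrest below 0.15 rad and value of joint beam between -0.03 and 0.03 rad), for 0.2 s.
At the end, for the whole second after the job is handed in: The lighter handled module stands on the rework tray's floor, the heavier on the cooling plate (centre over it), both upright and at rest; every weight present is in the weight tray, the seven flat modules stand in the crate, the lever is within 0.15 rad of its arrested stop (value of joint arrest below 0.15 rad and ((x of mod_p in the frame of rework_tray between -0.035 and 0.035 m and y of mod_p in the frame of rework_tray between -0.035 and 0.035 m and z of mod_p in the frame of rework_tray between -0.002 and 0.012 m and x of mod_q in the frame of cold_plate between -0.05 and 0.05 m and y of mod_q in the frame of cold_plate between -0.05 and 0.05 m and z of mod_q in the frame of cold_plate between 0.018 and 0.032 m and contact force between mod_p and rework_tray below 4.4 N and contact force between mod_q and cold_plate above 4.4 N) or (x of mod_q in the frame of rework_tray between -0.035 and 0.035 m and y of mod_q in the frame of rework_tray between -0.035 and 0.035 m and z of mod_q in the frame of rework_tray between -0.002 and 0.012 m and x of mod_p in the frame of cold_plate between -0.05 and 0.05 m and y of mod_p in the frame of cold_plate between -0.05 and 0.05 m and z of mod_p in the frame of cold_plate between 0.018 and 0.032 m and contact force between mod_q and rework_tray below 4.4 N and contact force between mod_p and cold_plate above 4.4 N)) and angle between each of mod_p, mod_q's own z axis and vertical below 0.15 rad and linear speed of each of mod_p, mod_q, weight1, weight2, weight3 below 0.03 m/s and x of weight1 in the frame of weight_tray between -0.04 and 0.04 m and y of weight1 in the frame of weight_tray between -0.1 and 0.1 m and z of weight1 in the frame of weight_tray between -0.005 and 0.04 m and x of weight2 in the frame of weight_tray between -0.04 and 0.04 m and y of weight2 in the frame of weight_tray between -0.1 and 0.1 m and z of weight2 in the frame of weight_tray between -0.005 and 0.04 m and x of weight3 in the frame of weight_tray between -0.04 and 0.04 m and y of weight3 in the frame of weight_tray between -0.1 and 0.1 m and z of weight3 in the frame of weight_tray between -0.005 and 0.04 m and horizontal distance between each of flat1, flat2, flat3, flat4, flat5, flat6, flat7 and crate below 0.09 m and z of each of flat1, flat2, flat3, flat4, flat5, flat6, flat7 in the frame of crate below 0.02 m and angle between each of flat1, flat2, flat3, flat4, flat5, flat6, flat7's own z axis and vertical below 0.2 rad); the robot touches nothing.
It fails at once if the beam is freed (lever past 0.4 rad) while a handled module is not on a pan (value of joint arrest above 0.4 rad and ((horizontal distance between mod_p and pan_l above 0.06 m and horizontal distance between mod_p and pan_r above 0.06 m) or (horizontal distance between mod_q and pan_l above 0.06 m and horizontal distance between mod_q and pan_r above 0.06 m) or z of any of mod_p, mod_q in the frame of balance above 0.16 m)).
Of weight1, weight2, weight3 only 1 to 3 are there at a start; the rules pass over those that are not, and their reading is None.
At some moment in a run one of weight1, weight2, weight3 may be knocked a few centimetres aside while the robot is not near it.
It also fails if it takes over 210 s, if anything falls off the work surface, if the arm or the gripper's body presses on something with over 40 N, if the wrist force passes 120 N, or if a joint passes its speed limit or range.

## Working session

There is one attempt and no reset: what is moved stays moved. The work goes in short steps, Python scripts to look and compute and a tool call to move; the robot and the scene stay as the last step left them, time stands still between calls to the robot, and variables do not carry over. Pictures are saved under pics/ and viewed, at most 14 in all, crops included, and the job is handed in when it is done.

Besides the shell and the picture viewer there is one more tool, called after "Emit:" by a JSON object that holds its "name" and its "arguments", one argument or row to a line. send_rows: Moves the arm, as the interface text tells. Its arguments: {"type":"object","properties":{"rows":{"type":"array"},"force":{"type":"number"}},"required":["rows"]}

```bash
mkdir -p pics; cat > h.py <<'E'
from station import *
import numpy as np, cv2
def snap(n):
    c=camera(n); np.savez('last_%s.npz'%n,**c); return c
def load(n): return dict(np.load('last_%s.npz'%n))
def world(c,u,v,fish=False):
    K=c['camera_matrix'];R=cv2.Rodrigues(c['rvec'])[0];t=c['tvec'].ravel()
    z=float(np.median(c['z_map'][int(v)-1:int(v)+2,int(u)-1:int(u)+2]))
    p=np.array([(u-K[0,2])/K[0,0],(v-K[1,2])/K[1,1]])
    if fish:
        r=np.hypot(*p); p=p*np.tan(r)/max(r,1e-9)
    return R.T@(np.array([p[0]*z,p[1]*z,z])-t)
def cloud(c):
    K=c['camera_matrix'];R=cv2.Rodrigues(c['rvec'])[0];t=c['tvec'].ravel();z=c['z_map']
    v,u=np.mgrid[:z.shape[0],:z.shape[1]]
    P=np.stack([(u-K[0,2])/K[0,0]*z,(v-K[1,2])/K[1,1]*z,z],-1)-t
    return P@R
def onplane(c,u,v,h):
    K=c['camera_matrix'];R=cv2.Rodrigues(c['rvec'])[0];t=c['tvec'].ravel()
    o=-R.T@t; d=R.T@np.array([(u-K[0,2])/K[0,0],(v-K[1,2])/K[1,1],1])
    return o+d*(h-o[2])/d[2]
def save(img,name,s=1.5):
    cv2.imwrite('pics/'+name,cv2.resize(img[:,:,::-1],None,fx=s,fy=s,interpolation=cv2.INTER_CUBIC))
E
python3 - <<'E'
from h import *
for n in('scene','top'):
    c=snap(n); save(c['frame'],n+'1.png')
    R=cv2.Rodrigues(c['rvec'])[0];print(n,-R.T@c['tvec'].ravel(),R[2],c['camera_matrix'][0,0])
print(get_obs())
E
```

```text
scene [ 1.1834814  -0.03993704  0.85745487] [-0.6464408   0.00152108 -0.76296264] 349.0456857398067
top [ 0.44968026 -0.0662266   1.36320621] [ 0.08586829  0.01838796 -0.9961368 ] 444.3028258122058
{'time_s': 0.1, 'qpos': array([ 1.07341299e+00,  3.00372216e-01,  1.52149599e+00,  1.41934626e-06,
        1.32068376e+00, -6.66102770e-02]), 'joint_vel': array([-0.00064226, -0.00196936, -0.00329057, -0.00036755,  0.00239173,
        0.00151638]), 'tau': array([-1.08309981e-03, -5.32653451e+01, -3.53278756e+01,  7.08542042e-02,
        2.35173589e-02, -2.73490951e-05]), 'ee_pos': array([0.22955112, 0.49952629, 0.17047658]), 'eef_rot': array([-3.14063556e+00, -6.52244436e-05,  2.71081921e+00]), 'force': array([-0.6765208 , -0.37142876,  0.46235273]), 'moment': array([-0.03455568,  0.02349277, -0.00825043]), 'grip_force': 0.0, 'grip_width': 0.09430823840859222}
```

View pics/top1.png

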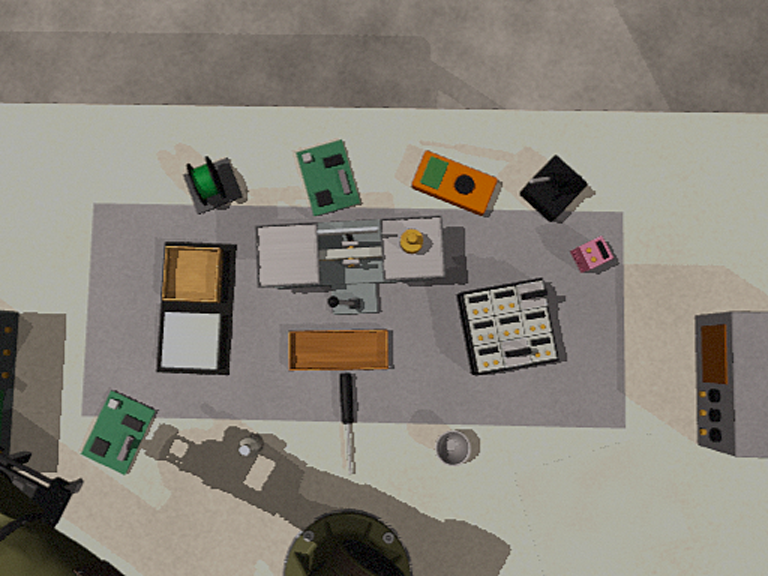

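View pics/scene1.png

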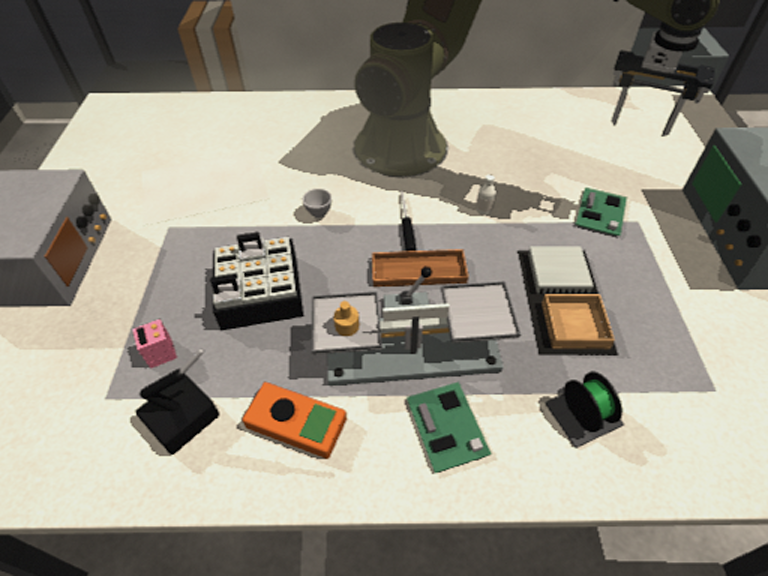

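The two handled candidates are at about (535,293) and (520,352) in the enlarged top view. The other dark bars in the crate look like flat labels, the pink block at (592,254) is a decoy, and the weight is at (412,240). I'll check with a crop and depth.

```bash
python3 - <<'E'
from h import *
c=load('top'); save(c['frame'][180:255,295:385],'crate1.png',7)
P=cloud(c)
def rect(name,m,):
    Q=P[m]; 
    if len(Q)<5: print(name,len(Q));return
    r=cv2.minAreaRect(Q[:,:2].astype(np.float32)); print(name,len(Q),'z',np.median(Q[:,2]).round(4),'c',np.round(r[0],4),'s',np.round(r[1],4),'a',round(r[2],2))
v,u=np.mgrid[:384,:512]
def box(u0,u1,v0,v1): return (u>u0/1.5)&(u<u1/1.5)&(v>v0/1.5)&(v<v1/1.5)
Z=P[...,2]; ok=c['z_map']>0
rect('h1',ok&box(515,570,275,315)&(Z>.095)&(Z<.14))
rect('h2',ok&box(490,560,330,375)&(Z>.095)&(Z<.14))
rect('flats',ok&box(440,580,265,390)&(Z>.066)&(Z<.084))
rect('weight',ok&box(380,440,215,270)&(Z>.115)&(Z<.2))
rect('weightknob',ok&box(380,440,215,270)&(Z>.14)&(Z<.2))
rect('panR',ok&box(384,450,210,285)&(Z>.085)&(Z<.105))
rect('panL',ok&box(250,317,215,295)&(Z>.085)&(Z<.105))
rect('wtray',ok&box(280,400,320,380)&(Z>.012)&(Z<.03))
rect('rework',ok&box(160,225,240,306)&(Z>.02)&(Z<.06))
rect('reworkfloor',ok&box(170,217,250,298)&(Z>-.01)&(Z<.015))
rect('cold',ok&box(150,225,309,380)&(Z>.012)&(Z<.05))
rect('knob',ok&box(320,350,290,315)&(Z>.07))
E
```

```text
h1 78 z 0.1193 c [ 0.5572 -0.3444] s [0.0121 0.0433] a 10.97
h2 75 z 0.1193 c [ 0.4479 -0.3147] s [0.0117 0.0438] a 10.93
flats 2535 z 0.0761 c [ 0.4974 -0.3043] s [0.1616 0.1619] a 11.72
weight 193 z 0.1294 c [ 0.652  -0.1111] s [0.0406 0.0421] a 2.22
weightknob 39 z 0.1572 c [ 0.6524 -0.112 ] s [0.0157 0.0163] a 27.0
panR 1416 z 0.0945 c [ 0.6433 -0.1187] s [0.1209 0.113 ] a 3.44
panL 1709 z 0.0974 c [0.6259 0.1248] s [0.1212 0.1202] a 3.83
wtray 322 z 0.022 c [0.4353 0.0281] s [0.1007 0.1995] a 1.97
rework 278 z 0.0312 c [0.5932 0.3294] s [0.112  0.1106] a 88.39
reworkfloor 950 z 0.0065 c [0.5949 0.3304] s [0.0977 0.095 ] a 0.85
cold 1358 z 0.0272 c [0.459  0.3258] s [0.1119 0.1105] a 89.43
knob 60 z 0.1089 c [0.5381 0.0309] s [0.02   0.0284] a 28.18
```

View pics/crate1.png

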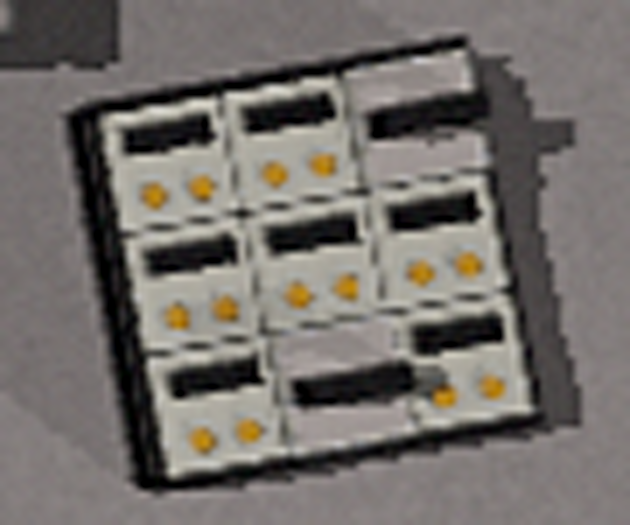

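The crop confirms it: handles at (430,115) and (355,380), and the other seven dark bars are flat-module labels. Depth heights fit the text: handle tops 119 mm, pans 95 mm, weight knob top about 158 mm. Next I cross-check with the scene camera and start the wrist turn.

```bash
cat >> h.py <<'E'
def go(x,y,z,n=None):
    o=get_obs();e=o['ee_pos'];R=cv2.Rodrigues(np.zeros(3))[0]
    from scipy.spatial.transform import Rotation as Ro
    R=Ro.from_euler('xyz',o['eef_rot']).as_matrix()
    d=R.T@(np.array([x,y,z])-e)*1000
    print('yaw',np.degrees(o['eef_rot'][2]).round(2),'ee',e.round(4),'delta',d.round(1))
E
python3 - <<'E'
from h import *
c=load('scene');P=cloud(c);Z=P[...,2];ok=c['z_map']>0
v,u=np.mgrid[:384,:512]
def box(u0,u1,v0,v1): return ok&(u>u0/1.5)&(u<u1/1.5)&(v>v0/1.5)&(v<v1/1.5)
def rect(name,m,):
    Q=P[m]; r=cv2.minAreaRect(Q[:,:2].astype(np.float32)); print(name,len(Q),'z',np.median(Q[:,2]).round(4),'c',np.round(r[0],4),'s',np.round(r[1],4),'a',round(r[2],2))
rect('h1',box(205,245,265,300)&(Z>.113)&(Z<.14))
rect('h2',box(230,270,225,255)&(Z>.113)&(Z<.14))
rect('wk',box(325,365,295,340)&(Z>.14))
rect('pL',box(440,520,275,345)&(Z>.085)&(Z<.105))
rect('rew',box(535,620,285,360)&(Z>.022)&(Z<.05))
rect('cold',box(525,600,240,300)&(Z>.018)&(Z<.05))
rect('wt',box(365,480,240,300)&(Z>.015)&(Z<.03))
rect('knob',box(415,440,260,285)&(Z>.09))
t=load('top')
for p in((288,330),(388,329),(392,370),(290,371)): print(onplane(t,p[0]/1.5,p[1]/1.5,.022).round(4))
E
```

```text
h1 73 z 0.119 c [ 0.5581 -0.3423] s [0.0128 0.0412] a 12.29
h2 64 z 0.1184 c [ 0.4478 -0.3133] s [0.0135 0.0438] a 9.19
wk 59 z 0.1567 c [ 0.654  -0.1098] s [0.0163 0.0163] a 13.39
pL 1686 z 0.0978 c [0.6249 0.1264] s [0.1237 0.1205] a 4.05
rew 406 z 0.0295 c [0.5798 0.3303] s [0.113  0.1376] a 89.42
cold 1141 z 0.0281 c [0.4736 0.3279] s [0.1488 0.1136] a 0.18
wt 485 z 0.0205 c [0.4561 0.0309] s [0.1645 0.1997] a 2.0
knob 53 z 0.1086 c [0.5377 0.0353] s [0.0196 0.0186] a 55.38
[0.4823 0.1286 0.022 ]
[ 0.4881 -0.0727  0.022 ]
[ 0.4064 -0.0821  0.022 ]
[0.4003 0.1221 0.022 ]
```

Emit:
{"name": "send_rows", "arguments": {
  "rows": [
    {"dz": -15, "roll": 7, "jaw": 0.2},
    {"dz": -15, "roll": 7, "jaw": 0.2},
    {"dz": -15, "roll": 7, "jaw": 0.2},
    {"dz": -15, "roll": 7, "jaw": 0.2},
    {"dz": -15, "roll": 7, "jaw": 0.2},
    {"dz": -15, "roll": 7, "jaw": 0.2},
    {"roll": 7, "jaw": 0.2},
    {"roll": 5.3, "jaw": 0.2},
    {"jaw": 0.2},
    {"jaw": 0.2}
  ],
  "force": 35
}}

```text
invalid input at $.rows[0]: expected keys dx, dy, dz, roll, jaw
```

Emit:
{"name": "send_rows", "arguments": {
  "rows": [
    {"dx": 0, "dy": 0, "dz": -15, "roll": 7, "jaw": 0.2},
    {"dx": 0, "dy": 0, "dz": -15, "roll": 7, "jaw": 0.2},
    {"dx": 0, "dy": 0, "dz": -15, "roll": 7, "jaw": 0.2},
    {"dx": 0, "dy": 0, "dz": -15, "roll": 7, "jaw": 0.2},
    {"dx": 0, "dy": 0, "dz": -15, "roll": 7, "jaw": 0.2},
    {"dx": 0, "dy": 0, "dz": -15, "roll": 7, "jaw": 0.2},
    {"dx": 0, "dy": 0, "dz": 0, "roll": 7, "jaw": 0.2},
    {"dx": 0, "dy": 0, "dz": 0, "roll": 5.3, "jaw": 0.2},
    {"dx": 0, "dy": 0, "dz": 0, "roll": 0, "jaw": 0.2}
  ],
  "force": 35
}}

```text
time_s: 0.85
ee_pos: [0.2297, 0.4997, 0.2608]
eef_rot: [-3.141, 0.0, 1.759]
force: [0.5, 0.6, 0.3]
grip_width: 0.039
grip_force: 0.0
```

```bash
python3 - <<'E'
from h import *
go(.653,-.111,.25)
E
```

```text
yaw 100.76 ee [0.2297 0.4997 0.2608] delta [-679.   301.9   10.9]
```

Emit:
{"name": "send_rows", "arguments": {
  "rows": [
    {"dx": -34, "dy": 15, "dz": 0, "roll": 0, "jaw": 0.2},
    {"dx": -34, "dy": 15, "dz": 0, "roll": 0, "jaw": 0.2},
    {"dx": -34, "dy": 15, "dz": 0, "roll": 0, "jaw": 0.2},
    {"dx": -34, "dy": 15, "dz": 0, "roll": 0, "jaw": 0.2},
    {"dx": -34, "dy": 15, "dz": 0, "roll": 0, "jaw": 0.2},
    {"dx": -34, "dy": 15, "dz": 0, "roll": 0, "jaw": 0.2},
    {"dx": -34, "dy": 15, "dz": 0, "roll": 0, "jaw": 0.2},
    {"dx": -34, "dy": 15, "dz": 0, "roll": 0, "jaw": 0.2},
    {"dx": -34, "dy": 15, "dz": 0, "roll": 0, "jaw": 0.2},
    {"dx": -34, "dy": 15, "dz": 0, "roll": 0, "jaw": 0.2}
  ]
}}

```text
time_s: 1.68
ee_pos: [0.4425, 0.1929, 0.2608]
eef_rot: [-3.141, 0.0, 1.767]
force: [0.4, 0.7, 0.6]
grip_width: 0.0377
grip_force: 0.0
```

Emit:
{"name": "send_rows", "arguments": {
  "rows": [
    {"dx": -34, "dy": 15, "dz": 0, "roll": 0, "jaw": 0.2},
    {"dx": -34, "dy": 15, "dz": 0, "roll": 0, "jaw": 0.2},
    {"dx": -34, "dy": 15, "dz": 0, "roll": 0, "jaw": 0.2},
    {"dx": -34, "dy": 15, "dz": 0, "roll": 0, "jaw": 0.2},
    {"dx": -34, "dy": 15, "dz": 0, "roll": 0, "jaw": 0.2},
    {"dx": -34, "dy": 15, "dz": 0, "roll": 0, "jaw": 0.2},
    {"dx": -34, "dy": 15, "dz": 0, "roll": 0, "jaw": 0.2},
    {"dx": -34, "dy": 15, "dz": 0, "roll": 0, "jaw": 0.2},
    {"dx": -34, "dy": 15, "dz": 0, "roll": 0, "jaw": 0.2},
    {"dx": -33, "dy": 17, "dz": 0, "roll": 0, "jaw": 0.2},
    {"dx": 0, "dy": 0, "dz": 0, "roll": 0, "jaw": 0.2}
  ]
}}

```text
time_s: 2.6
ee_pos: [0.6574, -0.114, 0.2577]
eef_rot: [-3.138, -0.001, 1.763]
force: [0.5, -0.0, -0.4]
grip_width: 0.0377
grip_force: 0.0
```

```bash
python3 - <<'E'
from h import *
c=snap('wrist'); save(c['frame'],'w1.png',1.2)
t=snap('scene');P=cloud(t);Z=P[...,2];v,u=np.mgrid[:384,:512]
t2=cloud(snap('top'))
m=(t['z_map']>0)&(u>325/1.5)&(u<365/1.5)&(v>295/1.5)&(v<340/1.5)&(Z>.14)&(Z<.165)
print(m.sum(),P[m].mean(0))
go(.653,-.111,.133)
E
```

```text
57 [ 0.65592773 -0.10979327  0.15364922]
yaw 101.13 ee [ 0.6556 -0.1089  0.2601] delta [ -1.7  -2.9 127.1]
```

View pics/w1.png

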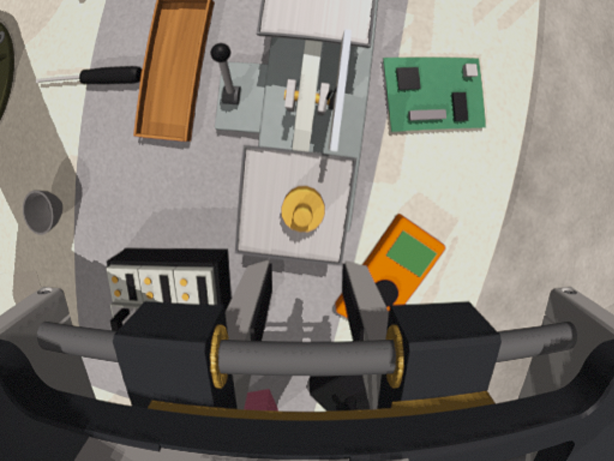

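The wrist view shows the weight at (303,212) on the -y pan, unmoved, with the lever at (221,52) leaning to +y and nothing else on the pans. I'll descend on it.

Emit:
{"name": "send_rows", "arguments": {
  "rows": [
    {"dx": -2, "dy": -3, "dz": 15, "roll": 0, "jaw": 0.2},
    {"dx": 0, "dy": 0, "dz": 18, "roll": 0, "jaw": 0.2},
    {"dx": 0, "dy": 0, "dz": 18, "roll": 0, "jaw": 0.2},
    {"dx": 0, "dy": 0, "dz": 18, "roll": 0, "jaw": 0.2},
    {"dx": 0, "dy": 0, "dz": 18, "roll": 0, "jaw": 0.2},
    {"dx": 0, "dy": 0, "dz": 18, "roll": 0, "jaw": 0.2},
    {"dx": 0, "dy": 0, "dz": 12, "roll": 0, "jaw": 0.2},
    {"dx": 0, "dy": 0, "dz": 10, "roll": 0, "jaw": 0.2},
    {"dx": 0, "dy": 0, "dz": 0, "roll": 0, "jaw": 0.2},
    {"dx": 0, "dy": 0, "dz": 0, "roll": 0, "jaw": 0.2}
  ]
}}

```text
time_s: 3.58
ee_pos: [0.6533, -0.1112, 0.1345]
eef_rot: [3.141, 0.0, 1.764]
force: [-0.1, -0.2, 1.0]
grip_width: 0.0376
grip_force: 0.0
```

Emit:
{"name": "send_rows", "arguments": {
  "rows": [
    {"dx": 0, "dy": 0, "dz": 0, "roll": 0, "jaw": 1},
    {"dx": 0, "dy": 0, "dz": 0, "roll": 0, "jaw": 1},
    {"dx": 0, "dy": 0, "dz": 0, "roll": 0, "jaw": 1},
    {"dx": 0, "dy": 0, "dz": 0, "roll": 0, "jaw": 1},
    {"dx": 0, "dy": 0, "dz": 0, "roll": 0, "jaw": 1},
    {"dx": 0, "dy": 0, "dz": 0, "roll": 0, "jaw": 1},
    {"dx": 0, "dy": 0, "dz": 0, "roll": 0, "jaw": 1},
    {"dx": 0, "dy": 0, "dz": 0, "roll": 0, "jaw": 1}
  ],
  "force": 25
}}

```text
time_s: 4.25
ee_pos: [0.6533, -0.1116, 0.134]
eef_rot: [-3.142, 0.0, 1.763]
force: [-0.0, 0.3, 0.5]
grip_width: 0.0005
grip_force: 0.0
```

The grip closed on nothing, so I'll look again.

```bash
python3 - <<'E'
from h import *
s=snap('scene');t=snap('top')
a=cv2.resize(s['frame'][175:250,190:290],(500,375)); b=cv2.resize(t['frame'][135:205,240:310],(375,375))
save(np.hstack([a,b]),'miss.png',0.9)
E
```

```text
(no output)
```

View pics/miss.png

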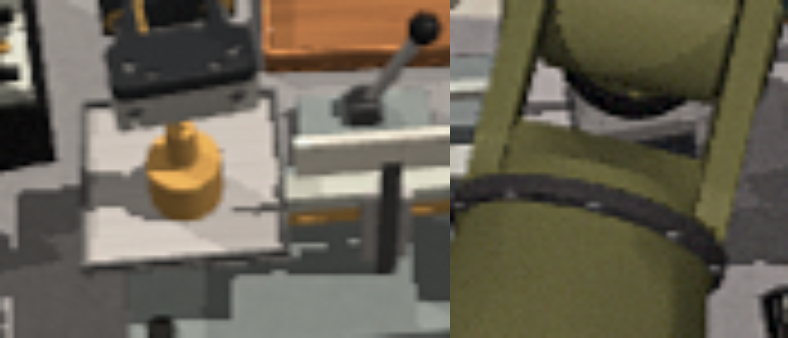

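```bash
python3 - <<'E'
from h import *
t=load('scene');P=cloud(t);Z=P[...,2]
f=t['frame'].astype(int)
m=(t['z_map']>0)&(f[...,0]-f[...,2]>60)&(Z>.105)&(abs(P[...,1]+.11)<.06)&(abs(P[...,0]-.65)<.06)
for lo,hi in((.105,.126),(.126,.134),(.134,.165)):
    q=P[m&(Z>lo)&(Z<hi)]; print(lo,len(q),q.min(0).round(4),q.max(0).round(4),q.mean(0).round(4))
# project TCP
R=cv2.Rodrigues(t['rvec'])[0]; 
for p in ([.6533,-.1114,.134],[.6533,-.1114,.153]):
    q=R@np.array(p)+t['tvec'].ravel(); q=t['camera_matrix']@q; print(q[:2]/q[2], ((q[:2]/q[2])-[190,175])*5*.9)
E
```

```text
0.105 48 [ 0.6454 -0.1298  0.105 ] [ 0.6753 -0.091   0.126 ] [ 0.6683 -0.1026  0.117 ]
0.126 126 [ 0.6332 -0.13    0.1261] [ 0.6745 -0.0908  0.1332] [ 0.6574 -0.1096  0.1284]
0.134 46 [ 0.6499 -0.1184  0.1344] [ 0.6621 -0.102   0.1602] [ 0.6572 -0.1083  0.1512]
[229.93619976 208.68500416] [179.71289891 151.58251874]
[229.42354701 204.22554353] [177.40596152 131.51494586]
```

```bash
python3 - <<'E'
from h import *
t=load('scene');P=cloud(t)
print(get_obs()['ee_pos'],get_obs()['qpos'],get_obs()['grip_width'])
for v in range(180,216,3): print(v,[tuple((P[v,u]*1000).astype(int)) for u in range(218,246,5)])
save(t['frame'][110:260,150:300],'miss2.png',4)
E
```

```text
[ 0.65330142 -0.11156884  0.13394751] [-2.24409900e-01  5.83019502e-01  1.20466801e+00  2.87467467e-05
  1.35393273e+00 -4.16659318e-01] 0.0004263180987025591
180 [(np.int64(707), np.int64(-121), np.int64(309)), (np.int64(676), np.int64(-116), np.int64(273)), (np.int64(675), np.int64(-105), np.int64(271)), (np.int64(673), np.int64(-94), np.int64(269)), (np.int64(708), np.int64(-80), np.int64(309)), (np.int64(709), np.int64(-69), np.int64(310))]
183 [(np.int64(714), np.int64(-121), np.int64(308)), (np.int64(715), np.int64(-111), np.int64(308)), (np.int64(715), np.int64(-100), np.int64(308)), (np.int64(717), np.int64(-90), np.int64(310)), (np.int64(717), np.int64(-80), np.int64(310)), (np.int64(717), np.int64(-69), np.int64(309))]
186 [(np.int64(723), np.int64(-120), np.int64(309)), (np.int64(723), np.int64(-110), np.int64(308)), (np.int64(724), np.int64(-100), np.int64(309)), (np.int64(724), np.int64(-90), np.int64(308)), (np.int64(724), np.int64(-79), np.int64(309)), (np.int64(725), np.int64(-69), np.int64(309))]
189 [(np.int64(732), np.int64(-120), np.int64(309)), (np.int64(731), np
[... 1828 characters left out ...]
.int64(-102), np.int64(144)), (np.int64(644), np.int64(-91), np.int64(129)), (np.int64(618), np.int64(-80), np.int64(93))]
210 [(np.int64(627), np.int64(-147), np.int64(93)), (np.int64(652), np.int64(-129), np.int64(127)), (np.int64(657), np.int64(-116), np.int64(134)), (np.int64(656), np.int64(-103), np.int64(133)), (np.int64(653), np.int64(-91), np.int64(128)), (np.int64(630), np.int64(-79), np.int64(95))]
213 [(np.int64(637), np.int64(-146), np.int64(94)), (np.int64(662), np.int64(-129), np.int64(128)), (np.int64(661), np.int64(-116), np.int64(126)), (np.int64(662), np.int64(-103), np.int64(127)), (np.int64(660), np.int64(-90), np.int64(124)), (np.int64(637), np.int64(-79), np.int64(92))]
```

View pics/miss2.png

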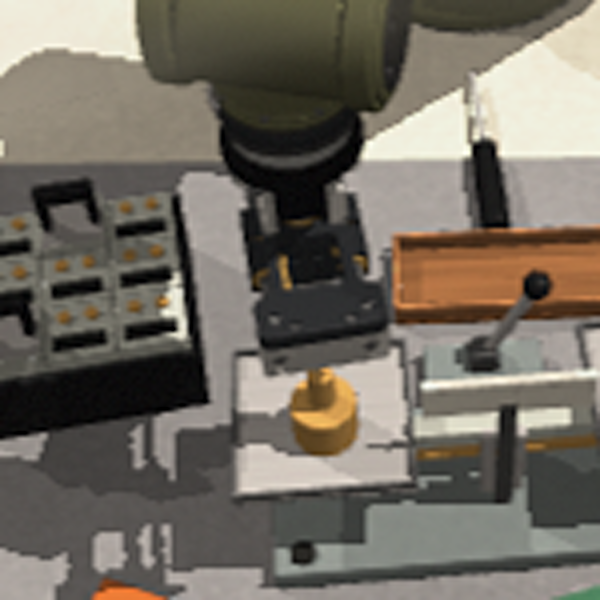

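```bash
python3 - <<'E'
from h import *
def show(c,pts):
    for n,(u,v) in pts.items(): print(n,world(c,u/1.2,v/1.2,True).round(4))
c=load('wrist')
show(c,{'wtop':(303,214),'pan1':(260,170),'pan2':(335,240),'bench':(90,220),'panL':(310,15),'fingL':(265,268),'fingR':(352,268),'finL2':(258,290)})
c=snap('wrist'); save(c['frame'],'w2.png',1.2)
E
```

```text
wtop [ 0.6524 -0.1078  0.1564]
pan1 [ 0.5999 -0.0826  0.0923]
pan2 [ 0.6942 -0.1428  0.0924]
bench [ 3.331e-01 -2.095e-01  3.000e-04]
panL [0.6199 0.0932 0.0959]
fingL [ 0.6353 -0.1083  0.3037]
fingR [ 0.678  -0.0999  0.3039]
finL2 [ 0.6353 -0.1091  0.3294]
```

View pics/w2.png

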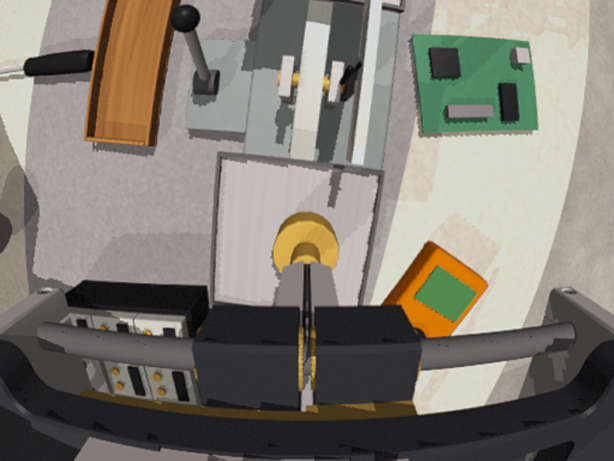

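```bash
python3 - <<'E'
from h import *
c=load('wrist')
print(get_obs()['ee_pos'])
for u in (283,290,297,318,325,332):
    print(u,[tuple((world(c,u/1.2,v/1.2,True)*1000).round(0).astype(int).tolist()) for v in (255,260,265,270,275,280,290,300)])
E
```

```text
[ 0.65329807 -0.11158596  0.13393114]
283 [(638, -115, 127), (639, -119, 127), (640, -122, 126), (640, -104, 183), (640, -104, 189), (641, -104, 196), (642, -104, 206), (642, -104, 216)]
290 [(643, -114, 127), (643, -118, 127), (643, -104, 175), (643, -103, 183), (644, -103, 190), (644, -104, 195), (645, -104, 206), (645, -104, 216)]
297 [(647, -106, 150), (647, -107, 157), (647, -103, 175), (647, -103, 183), (647, -103, 189), (647, -103, 195), (648, -103, 205), (648, -103, 216)]
318 [(659, -106, 141), (659, -105, 154), (657, -101, 174), (657, -101, 183), (657, -101, 190), (657, -101, 195), (656, -101, 207), (656, -101, 217)]
325 [(665, -110, 127), (666, -113, 127), (661, -100, 174), (660, -100, 183), (660, -100, 189), (660, -100, 196), (659, -101, 206), (659, -101, 216)]
332 [(670, -109, 126), (670, -113, 126), (671, -116, 126), (664, -100, 182), (663, -100, 189), (663, -100, 195), (662, -100, 206), (662, -100, 216)]
```

The wrist depth shows the real fingertips at z≈0.172 while the state says 0.134, so the tool really ends about 38 mm higher than reported. I'll allow for that: open, go 33 mm lower and close again.

Emit:
{"name": "send_rows", "arguments": {
  "rows": [
    {"dx": 0, "dy": 0, "dz": -6, "roll": 0, "jaw": 0.2},
    {"dx": 0, "dy": 0, "dz": 0, "roll": 0, "jaw": 0.2},
    {"dx": 0, "dy": 0, "dz": 0, "roll": 0, "jaw": 0.2},
    {"dx": 0, "dy": 0, "dz": 0, "roll": 0, "jaw": 0.2},
    {"dx": 0, "dy": 0, "dz": 0, "roll": 0, "jaw": 0.2},
    {"dx": 0, "dy": 0, "dz": 10, "roll": 0, "jaw": 0.2},
    {"dx": 0, "dy": 0, "dz": 10, "roll": 0, "jaw": 0.2},
    {"dx": 0, "dy": 0, "dz": 9, "roll": 0, "jaw": 0.2},
    {"dx": 0, "dy": 0, "dz": 6, "roll": 0, "jaw": 0.2},
    {"dx": 0, "dy": 0, "dz": 4, "roll": 0, "jaw": 0.2},
    {"dx": 0, "dy": 0, "dz": 0, "roll": 0, "jaw": 0.2}
  ]
}}

```text
time_s: 5.32
ee_pos: [0.6528, -0.1115, 0.0996]
eef_rot: [-3.14, -0.001, 1.763]
force: [-0.3, -0.3, -0.2]
grip_width: 0.0376
grip_force: 0.0
```

Emit:
{"name": "send_rows", "arguments": {
  "rows": [
    {"dx": 0, "dy": 0, "dz": 0, "roll": 0, "jaw": 1},
    {"dx": 0, "dy": 0, "dz": 0, "roll": 0, "jaw": 1},
    {"dx": 0, "dy": 0, "dz": 0, "roll": 0, "jaw": 1},
    {"dx": 0, "dy": 0, "dz": 0, "roll": 0, "jaw": 1},
    {"dx": 0, "dy": 0, "dz": 0, "roll": 0, "jaw": 1},
    {"dx": 0, "dy": 0, "dz": 0, "roll": 0, "jaw": 1}
  ],
  "force": 25
}}

```text
time_s: 5.82
ee_pos: [0.6534, -0.1116, 0.1014]
eef_rot: [3.141, 0.0, 1.763]
force: [0.1, 0.7, 2.3]
grip_width: 0.0171
grip_force: 25.0
```

Emit:
{"name": "send_rows", "arguments": {
  "rows": [
    {"dx": 0, "dy": 0, "dz": -15, "roll": 0, "jaw": 1},
    {"dx": 0, "dy": 0, "dz": -25, "roll": 0, "jaw": 1},
    {"dx": 0, "dy": 0, "dz": -25, "roll": 0, "jaw": 1},
    {"dx": 0, "dy": 0, "dz": -10, "roll": 0, "jaw": 1},
    {"dx": 21.6, "dy": -22.5, "dz": 0, "roll": 0, "jaw": 1},
    {"dx": 21.6, "dy": -22.5, "dz": 0, "roll": 0, "jaw": 1},
    {"dx": 21.6, "dy": -22.5, "dz": 0, "roll": 0, "jaw": 1},
    {"dx": 21.6, "dy": -22.5, "dz": 0, "roll": 0, "jaw": 1},
    {"dx": 21.6, "dy": -22.5, "dz": 0, "roll": 0, "jaw": 1},
    {"dx": 21.6, "dy": -22.5, "dz": 0, "roll": 0, "jaw": 1},
    {"dx": 21.6, "dy": -22.5, "dz": 0, "roll": 0, "jaw": 1},
    {"dx": 21.6, "dy": -22.5, "dz": 0, "roll": 0, "jaw": 1}
  ]
}}

```text
time_s: 6.82
ee_pos: [0.4419, 0.0243, 0.1751]
eef_rot: [-3.141, -0.0, 1.763]
force: [0.5, -0.5, -2.2]
grip_width: 0.0173
grip_force: 25.0
```

Emit:
{"name": "send_rows", "arguments": {
  "rows": [
    {"dx": 0, "dy": 0, "dz": 0, "roll": 0, "jaw": 1},
    {"dx": 0, "dy": 0, "dz": 0, "roll": 0, "jaw": 1},
    {"dx": 0, "dy": 0, "dz": 20, "roll": 0, "jaw": 1},
    {"dx": 0, "dy": 0, "dz": 25, "roll": 0, "jaw": 1},
    {"dx": 0, "dy": 0, "dz": 25, "roll": 0, "jaw": 1},
    {"dx": 0, "dy": 0, "dz": 25, "roll": 0, "jaw": 1},
    {"dx": 0, "dy": 0, "dz": 25, "roll": 0, "jaw": 1},
    {"dx": 0, "dy": 0, "dz": 20, "roll": 0, "jaw": 1},
    {"dx": 0, "dy": 0, "dz": 10, "roll": 0, "jaw": 1},
    {"dx": 0, "dy": 0, "dz": 0, "roll": 0, "jaw": 1}
  ]
}}

```text
time_s: 7.65
ee_pos: [0.4427, 0.0233, 0.0239]
eef_rot: [-3.138, -0.001, 1.763]
force: [0.1, 0.1, -3.5]
grip_width: 0.0172
grip_force: 25.0
```

```bash
python3 - <<'E'
from h import *
o=get_obs();print(o['force'],o['grip_width'])
go(.444,.024,.011)
c=snap('scene'); save(c['frame'][130:230,200:360],'place1.png',5)
E
```

```text
[ 0.05088657  0.08949943 -3.54172644] 0.01721451412003221
yaw 100.99 ee [0.4427 0.0233 0.0239] delta [ 0.4  1.4 12.9]
```

View pics/place1.png

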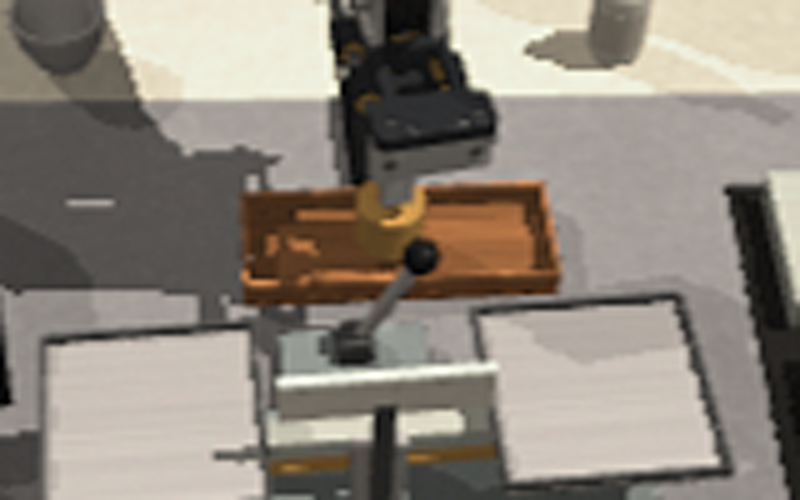

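The weight is held over the tray at (395,215) and both pans are clear. I'll lower the last 12 mm, release and rise.

Emit:
{"name": "send_rows", "arguments": {
  "rows": [
    {"dx": 0, "dy": 0, "dz": 5, "roll": 0, "jaw": 1},
    {"dx": 0, "dy": 0, "dz": 4, "roll": 0, "jaw": 1},
    {"dx": 0, "dy": 0, "dz": 3, "roll": 0, "jaw": 1},
    {"dx": 0, "dy": 0, "dz": 0, "roll": 0, "jaw": 1},
    {"dx": 0, "dy": 0, "dz": 0, "roll": 0, "jaw": 1}
  ]
}}

```text
time_s: 8.12
ee_pos: [0.4437, 0.0236, 0.0142]
eef_rot: [3.141, 0.0, 1.763]
force: [-0.3, 0.3, -1.7]
grip_width: 0.0176
grip_force: 25.0
```

Emit:
{"name": "send_rows", "arguments": {
  "rows": [
    {"dx": 0, "dy": 0, "dz": 0, "roll": 0, "jaw": 0.2},
    {"dx": 0, "dy": 0, "dz": 0, "roll": 0, "jaw": 0.2},
    {"dx": 0, "dy": 0, "dz": 0, "roll": 0, "jaw": 0.2},
    {"dx": 0, "dy": 0, "dz": 0, "roll": 0, "jaw": 0.2},
    {"dx": 0, "dy": 0, "dz": -20, "roll": 0, "jaw": 0.2},
    {"dx": 0, "dy": 0, "dz": -35, "roll": 0, "jaw": 0.2},
    {"dx": 0, "dy": 0, "dz": -35, "roll": 0, "jaw": 0.2},
    {"dx": 0, "dy": 0, "dz": -35, "roll": 0, "jaw": 0.2},
    {"dx": 0, "dy": 0, "dz": -35, "roll": 0, "jaw": 0.2},
    {"dx": 0, "dy": 0, "dz": -10, "roll": 0, "jaw": 0.2}
  ]
}}

```text
time_s: 8.95
ee_pos: [0.4452, 0.0236, 0.1891]
eef_rot: [3.135, 0.002, 1.763]
force: [1.0, 0.0, 1.0]
grip_width: 0.0379
grip_force: 0.0
```

```bash
python3 - <<'E'
from h import *
go(.4479,-.3142,.17)
E
```

```text
yaw 101.02 ee [0.4452 0.0236 0.1891] delta [-332.1  -62.1   19.2]
```

Emit:
{"name": "send_rows", "arguments": {
  "rows": [
    {"dx": -27, "dy": -5.2, "dz": 0, "roll": 0, "jaw": 0.2},
    {"dx": -28, "dy": -5.2, "dz": 0, "roll": 0, "jaw": 0.2},
    {"dx": -28, "dy": -5.2, "dz": 0, "roll": 0, "jaw": 0.2},
    {"dx": -28, "dy": -5.2, "dz": 0, "roll": 0, "jaw": 0.2},
    {"dx": -28, "dy": -5.2, "dz": 0, "roll": 0, "jaw": 0.2},
    {"dx": -28, "dy": -5.2, "dz": 0, "roll": 0, "jaw": 0.2},
    {"dx": -28, "dy": -5.2, "dz": 0, "roll": 0, "jaw": 0.2},
    {"dx": -28, "dy": -5.2, "dz": 0, "roll": 0, "jaw": 0.2},
    {"dx": -28, "dy": -5.2, "dz": 0, "roll": 0, "jaw": 0.2},
    {"dx": -28, "dy": -5.2, "dz": 0, "roll": 0, "jaw": 0.2},
    {"dx": -28, "dy": -5.2, "dz": 0, "roll": 0, "jaw": 0.2},
    {"dx": -25, "dy": -5.2, "dz": 0, "roll": 0, "jaw": 0.2}
  ]
}}

```text
time_s: 9.95
ee_pos: [0.4455, -0.3158, 0.1835]
eef_rot: [-3.141, -0.0, 1.763]
force: [-0.6, 0.7, 0.4]
grip_width: 0.0374
grip_force: 0.0
```

Emit:
{"name": "send_rows", "arguments": {
  "rows": [
    {"dx": 0, "dy": 0, "dz": 0, "roll": 0, "jaw": 0.2},
    {"dx": 0, "dy": 0, "dz": 0, "roll": 0, "jaw": 0.2},
    {"dx": 0, "dy": 0, "dz": 0, "roll": 0, "jaw": 0.2}
  ]
}}

```text
time_s: 10.2
ee_pos: [0.4457, -0.3136, 0.1836]
eef_rot: [-3.141, -0.001, 1.763]
force: [0.5, 0.0, 0.9]
grip_width: 0.0376
grip_force: 0.0
```

```bash
python3 - <<'E'
from h import *
go(.4479,-.314,.054)
c=snap('wrist');save(c['frame'],'w3.png',1.2)
E
```

```text
yaw 101.02 ee [ 0.4457 -0.3136  0.1836] delta [ -0.9   2.1 129.6]
```

View pics/w3.png

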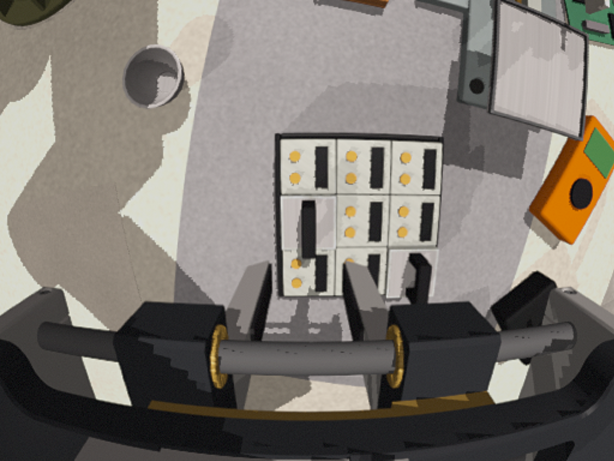

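The wrist view shows the h2 handle at (308,228) square to the fingers, and h1 at (420,280). I'll measure both in this view.

```bash
python3 - <<'E'
from h import *
c=load('wrist');K=c['camera_matrix'];R=cv2.Rodrigues(c['rvec'])[0];z=c['z_map']
v,u=np.mgrid[:384,:512];p=np.stack([(u-K[0,2])/K[0,0],(v-K[1,2])/K[1,1]],-1);r=np.linalg.norm(p,axis=-1);s=np.tan(r)/np.maximum(r,1e-9)
P=(np.stack([p[...,0]*s*z,p[...,1]*s*z,z],-1)-c['tvec'].ravel())@R
np.save('wp.npy',P)
for x,y in((.4479,-.314),(.5575,-.3435)):
    m=(z>0)&(abs(P[...,0]-x)<.03)&(abs(P[...,1]-y)<.035)&(P[...,2]>.110)&(P[...,2]<.13)
    rr=cv2.minAreaRect(P[m][:,:2].astype(np.float32));print(m.sum(),np.round(rr,4) if 0 else rr,np.median(P[m][:,2]))
E
```

```text
574 ((0.44759780168533325, -0.31550106406211853), (0.01192254014313221, 0.04451632499694824), 10.910262107849121) 0.11804029979524917
419 ((0.5555252432823181, -0.3417252004146576), (0.012394251301884651, 0.038614220917224884), 10.993945121765137) 0.11765232618461591
```

Emit:
{"name": "send_rows", "arguments": {
  "rows": [
    {"dx": -1.6, "dy": 1.7, "dz": 10, "roll": 0, "jaw": 0.2},
    {"dx": 0, "dy": 0, "dz": 20, "roll": 0, "jaw": 0.2},
    {"dx": 0, "dy": 0, "dz": 20, "roll": 0, "jaw": 0.2},
    {"dx": 0, "dy": 0, "dz": 20, "roll": 0, "jaw": 0.2},
    {"dx": 0, "dy": 0, "dz": 20, "roll": 0, "jaw": 0.2},
    {"dx": 0, "dy": 0, "dz": 15, "roll": 0, "jaw": 0.2},
    {"dx": 0, "dy": 0, "dz": 12, "roll": 0, "jaw": 0.2},
    {"dx": 0, "dy": 0, "dz": 8, "roll": 0, "jaw": 0.2},
    {"dx": 0, "dy": 0, "dz": 0, "roll": 0, "jaw": 0.2},
    {"dx": 0, "dy": 0, "dz": 0, "roll": 0, "jaw": 0.2}
  ]
}}

```text
time_s: 11.08
ee_pos: [0.448, -0.3153, 0.0592]
eef_rot: [3.142, 0.0, 1.763]
force: [-0.6, -0.5, 0.4]
grip_width: 0.0376
grip_force: 0.0
```

Emit:
{"name": "send_rows", "arguments": {
  "rows": [
    {"dx": 0, "dy": 0, "dz": 0, "roll": 0, "jaw": 1},
    {"dx": 0, "dy": 0, "dz": 0, "roll": 0, "jaw": 1},
    {"dx": 0, "dy": 0, "dz": 0, "roll": 0, "jaw": 1},
    {"dx": 0, "dy": 0, "dz": 0, "roll": 0, "jaw": 1},
    {"dx": 0, "dy": 0, "dz": 0, "roll": 0, "jaw": 1},
    {"dx": 0, "dy": 0, "dz": 0, "roll": 0, "jaw": 1},
    {"dx": 0, "dy": 0, "dz": 0, "roll": 0, "jaw": 1}
  ],
  "force": 40
}}

```text
time_s: 11.67
ee_pos: [0.4478, -0.3155, 0.0593]
eef_rot: [3.141, 0.0, 1.763]
force: [-1.5, -0.3, 5.1]
grip_width: 0.0117
grip_force: 40.0
```

Emit:
{"name": "send_rows", "arguments": {
  "rows": [
    {"dx": 0, "dy": 0, "dz": -5, "roll": 0, "jaw": 1},
    {"dx": 0, "dy": 0, "dz": -7, "roll": 0, "jaw": 1},
    {"dx": 0, "dy": 0, "dz": -8, "roll": 0, "jaw": 1},
    {"dx": 0, "dy": 0, "dz": -8, "roll": 0, "jaw": 1},
    {"dx": 0, "dy": 0, "dz": -8, "roll": 0, "jaw": 1},
    {"dx": 0, "dy": 0, "dz": -8, "roll": 0, "jaw": 1},
    {"dx": 0, "dy": 0, "dz": -8, "roll": 0, "jaw": 1},
    {"dx": 0, "dy": 0, "dz": -8, "roll": 0, "jaw": 1},
    {"dx": 0, "dy": 0, "dz": -10, "roll": 0, "jaw": 1},
    {"dx": 0, "dy": 0, "dz": -10, "roll": 0, "jaw": 1}
  ]
}}

```text
time_s: 12.5
ee_pos: [0.4477, -0.3154, 0.1399]
eef_rot: [-3.142, -0.0, 1.763]
force: [-0.1, -0.3, -5.6]
grip_width: 0.0117
grip_force: 40.0
```

Emit:
{"name": "send_rows", "arguments": {
  "rows": [
    {"dx": 0, "dy": 0, "dz": -15, "roll": 0, "jaw": 1},
    {"dx": 0, "dy": 0, "dz": -25, "roll": 0, "jaw": 1},
    {"dx": 0, "dy": 0, "dz": -25, "roll": 0, "jaw": 1},
    {"dx": 0, "dy": 0, "dz": -20, "roll": 0, "jaw": 1},
    {"dx": 0, "dy": 0, "dz": -5, "roll": 0, "jaw": 1},
    {"dx": 0, "dy": 0, "dz": 0, "roll": 0, "jaw": 1}
  ]
}}

```text
time_s: 13.0
ee_pos: [0.4481, -0.3157, 0.2304]
eef_rot: [3.14, 0.002, 1.763]
force: [0.1, 0.1, -6.4]
grip_width: 0.0113
grip_force: 40.0
```

```bash
python3 - <<'E'
from h import *
o=get_obs();print(o['force'],o['grip_width'],o['time_s'])
go(.6415,-.115,.149)
s=snap('scene')
P=cloud(s); m=(s['z_map']>0)&(abs(P[...,0]-.4974)<.1)&(abs(P[...,1]+.304)<.1)&(P[...,2]>.085); q=P[m]
print(np.histogram(q[:,2],bins=[.085,.1,.125,.15,.2,.3,.5]))
save(s['frame'][100:260,120:340],'lift1.png',3.5)
E
```

```text
[ 0.1138208   0.10650471 -6.41745383] 0.011349962110337727 13.0
yaw 101.02 ee [ 0.4481 -0.3157  0.2304] delta [160.2 228.   81.5]
(array([  33,  104,    0,  123,  660, 2104]), array([0.085, 0.1  , 0.125, 0.15 , 0.2  , 0.3  , 0.5  ]))
```

View pics/lift1.png

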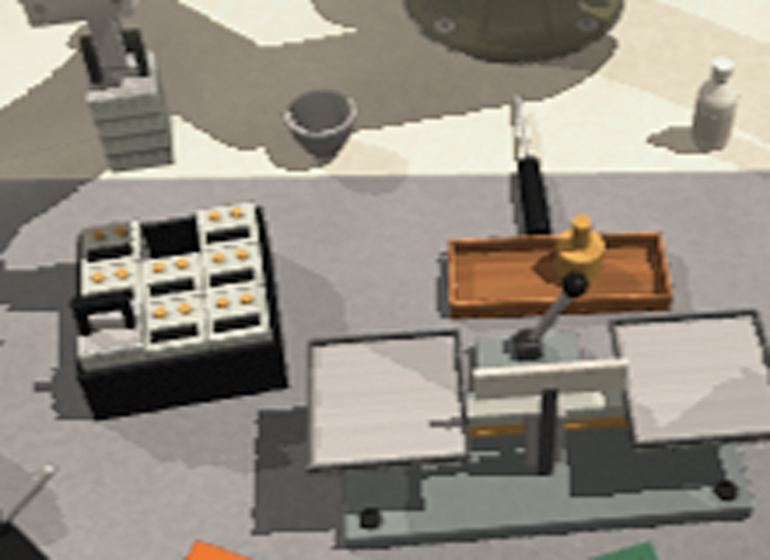

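The lift was clean: h2 is held at about 6 N, the other modules stayed put, and the weight stands in the tray at (580,245). Now to the -y pan.

Emit:
{"name": "send_rows", "arguments": {
  "rows": [
    {"dx": 10, "dy": 14.5, "dz": 0, "roll": 0, "jaw": 1},
    {"dx": 16, "dy": 22.8, "dz": 0, "roll": 0, "jaw": 1},
    {"dx": 16, "dy": 22.8, "dz": 0, "roll": 0, "jaw": 1},
    {"dx": 16, "dy": 22.8, "dz": 0, "roll": 0, "jaw": 1},
    {"dx": 16, "dy": 22.8, "dz": 0, "roll": 0, "jaw": 1},
    {"dx": 16, "dy": 22.8, "dz": 0, "roll": 0, "jaw": 1},
    {"dx": 16, "dy": 22.8, "dz": 0, "roll": 0, "jaw": 1},
    {"dx": 16, "dy": 22.8, "dz": 0, "roll": 0, "jaw": 1},
    {"dx": 16, "dy": 22.8, "dz": 0, "roll": 0, "jaw": 1},
    {"dx": 16, "dy": 22.8, "dz": 0, "roll": 0, "jaw": 1},
    {"dx": 6, "dy": 8.5, "dz": 0, "roll": 0, "jaw": 1},
    {"dx": 0, "dy": 0, "dz": 0, "roll": 0, "jaw": 1}
  ]
}}

```text
time_s: 14.05
ee_pos: [0.6418, -0.1127, 0.2263]
eef_rot: [-3.139, -0.002, 1.766]
force: [1.7, -0.7, -5.2]
grip_width: 0.0118
grip_force: 40.0
```

Emit:
{"name": "send_rows", "arguments": {
  "rows": [
    {"dx": 0, "dy": 0, "dz": 0, "roll": 0, "jaw": 1},
    {"dx": 0, "dy": 0, "dz": 10, "roll": 0, "jaw": 1},
    {"dx": 0, "dy": 0, "dz": 15, "roll": 0, "jaw": 1},
    {"dx": 0, "dy": 0, "dz": 15, "roll": 0, "jaw": 1},
    {"dx": 0, "dy": 0, "dz": 15, "roll": 0, "jaw": 1},
    {"dx": 0, "dy": 0, "dz": 10, "roll": 0, "jaw": 1},
    {"dx": 0, "dy": 0, "dz": 5, "roll": 0, "jaw": 1},
    {"dx": 0, "dy": 0, "dz": 0, "roll": 0, "jaw": 1},
    {"dx": 0, "dy": 0, "dz": 0, "roll": 0, "jaw": 1},
    {"dx": 0, "dy": 0, "dz": 0, "roll": 0, "jaw": 1}
  ]
}}

```text
time_s: 14.88
ee_pos: [0.6415, -0.115, 0.16]
eef_rot: [3.14, 0.001, 1.763]
force: [0.7, 0.3, -4.8]
grip_width: 0.0117
grip_force: 40.0
```

Emit:
{"name": "send_rows", "arguments": {
  "rows": [
    {"dx": 0, "dy": 0, "dz": 4, "roll": 0, "jaw": 1},
    {"dx": 0, "dy": 0, "dz": 3, "roll": 0, "jaw": 1},
    {"dx": 0, "dy": 0, "dz": 2, "roll": 0, "jaw": 1},
    {"dx": 0, "dy": 0, "dz": 1, "roll": 0, "jaw": 1},
    {"dx": 0, "dy": 0, "dz": 1, "roll": 0, "jaw": 1},
    {"dx": 0, "dy": 0, "dz": 0, "roll": 0, "jaw": 1},
    {"dx": 0, "dy": 0, "dz": 0, "roll": 0, "jaw": 1}
  ]
}}

```text
time_s: 15.47
ee_pos: [0.6412, -0.1147, 0.148]
eef_rot: [3.142, -0.0, 1.763]
force: [0.4, 0.6, -5.6]
grip_width: 0.0111
grip_force: 40.0
```

Emit:
{"name": "send_rows", "arguments": {
  "rows": [
    {"dx": 0, "dy": 0, "dz": 1, "roll": 0, "jaw": 1},
    {"dx": 0, "dy": 0, "dz": 0, "roll": 0, "jaw": 1},
    {"dx": 0, "dy": 0, "dz": 0, "roll": 0, "jaw": 1}
  ]
}}

```text
time_s: 15.72
ee_pos: [0.6412, -0.1148, 0.1471]
eef_rot: [3.141, 0.0, 1.763]
force: [-0.8, -0.3, -5.5]
grip_width: 0.0118
grip_force: 40.0
```

Emit:
{"name": "send_rows", "arguments": {
  "rows": [
    {"dx": 0, "dy": 0, "dz": 1, "roll": 0, "jaw": 1},
    {"dx": 0, "dy": 0, "dz": 0, "roll": 0, "jaw": 1},
    {"dx": 0, "dy": 0, "dz": 0, "roll": 0, "jaw": 1}
  ]
}}

```text
time_s: 15.97
ee_pos: [0.6414, -0.1148, 0.1466]
eef_rot: [3.141, 0.0, 1.763]
force: [-1.5, -1.2, 1.0]
grip_width: 0.0119
grip_force: 40.0
```

Emit:
{"name": "send_rows", "arguments": {
  "rows": [
    {"dx": 0, "dy": 0, "dz": 0, "roll": 0, "jaw": 0.2},
    {"dx": 0, "dy": 0, "dz": 0, "roll": 0, "jaw": 0.2},
    {"dx": 0, "dy": 0, "dz": 0, "roll": 0, "jaw": 0.2},
    {"dx": 0, "dy": 0, "dz": 0, "roll": 0, "jaw": 0.2},
    {"dx": 0, "dy": 0, "dz": -15, "roll": 0, "jaw": 0.2},
    {"dx": 0, "dy": 0, "dz": -30, "roll": 0, "jaw": 0.2},
    {"dx": 0, "dy": 0, "dz": -30, "roll": 0, "jaw": 0.2},
    {"dx": -15, "dy": -9, "dz": 0, "roll": 0, "jaw": 0.2},
    {"dx": -25, "dy": -15, "dz": 0, "roll": 0, "jaw": 0.2},
    {"dx": -25, "dy": -15, "dz": 0, "roll": 0, "jaw": 0.2},
    {"dx": -25, "dy": -15, "dz": 0, "roll": 0, "jaw": 0.2}
  ]
}}

```text
time_s: 16.88
ee_pos: [0.605, -0.2143, 0.2211]
eef_rot: [3.141, 0.0, 1.764]
force: [-0.0, -0.9, -0.5]
grip_width: 0.0375
grip_force: 0.0
```

Emit:
{"name": "send_rows", "arguments": {
  "rows": [
    {"dx": -25, "dy": -15, "dz": 0, "roll": 0, "jaw": 0.2},
    {"dx": -25, "dy": -15, "dz": 0, "roll": 0, "jaw": 0.2},
    {"dx": -25, "dy": -15, "dz": 0, "roll": 0, "jaw": 0.2},
    {"dx": -25, "dy": -15, "dz": 0, "roll": 0, "jaw": 0.2},
    {"dx": -18, "dy": -13, "dz": 0, "roll": 0, "jaw": 0.2},
    {"dx": 0, "dy": 0, "dz": 0, "roll": 0, "jaw": 0.2},
    {"dx": 0, "dy": 0, "dz": 0, "roll": 0, "jaw": 0.2},
    {"dx": 0, "dy": 0, "dz": 0, "roll": 0, "jaw": 0.2}
  ]
}}

```text
time_s: 17.55
ee_pos: [0.5566, -0.3426, 0.2209]
eef_rot: [3.141, -0.0, 1.763]
force: [0.1, 1.1, 0.6]
grip_width: 0.0375
grip_force: 0.0
```

```bash
python3 - <<'E'
from h import *
go(.5565,-.343,.0585)
c=snap('wrist');K=c['camera_matrix'];R=cv2.Rodrigues(c['rvec'])[0];z=c['z_map']
v,u=np.mgrid[:384,:512];p=np.stack([(u-K[0,2])/K[0,0],(v-K[1,2])/K[1,1]],-1);r=np.linalg.norm(p,axis=-1);s=np.tan(r)/np.maximum(r,1e-9)
P=(np.stack([p[...,0]*s*z,p[...,1]*s*z,z],-1)-c['tvec'].ravel())@R
for x,y,lo,hi in((.5565,-.343,.11,.13),(.641,-.115,.2,.22)):
    m=(z>0)&(abs(P[...,0]-x)<.03)&(abs(P[...,1]-y)<.035)&(P[...,2]>lo)&(P[...,2]<hi)
    print(m.sum(),cv2.minAreaRect(P[m][:,:2].astype(np.float32)),np.median(P[m][:,2]))
E
```

```text
yaw 101.03 ee [ 0.5566 -0.3426  0.2209] delta [ -0.4  -0.2 162.4]
421 ((0.5564463138580322, -0.3450358211994171), (0.011067263782024384, 0.043168678879737854), 11.156453132629395) 0.11812499487196047
0 ((0.0, 0.0), (0.0, 0.0), 0.0) nan
  return _methods._mean(a, axis=axis, dtype=dtype,
  ret = ret.dtype.type(ret / rcount)
```

Handle h1 is at (0.5564,−0.344), so the alignment holds. I'll descend 162 mm.

Emit:
{"name": "send_rows", "arguments": {
  "rows": [
    {"dx": -1.2, "dy": 0, "dz": 12, "roll": 0, "jaw": 0.2},
    {"dx": 0, "dy": 0, "dz": 20, "roll": 0, "jaw": 0.2},
    {"dx": 0, "dy": 0, "dz": 25, "roll": 0, "jaw": 0.2},
    {"dx": 0, "dy": 0, "dz": 25, "roll": 0, "jaw": 0.2},
    {"dx": 0, "dy": 0, "dz": 25, "roll": 0, "jaw": 0.2},
    {"dx": 0, "dy": 0, "dz": 20, "roll": 0, "jaw": 0.2},
    {"dx": 0, "dy": 0, "dz": 15, "roll": 0, "jaw": 0.2},
    {"dx": 0, "dy": 0, "dz": 12, "roll": 0, "jaw": 0.2},
    {"dx": 0, "dy": 0, "dz": 8, "roll": 0, "jaw": 0.2},
    {"dx": 0, "dy": 0, "dz": 0, "roll": 0, "jaw": 0.2},
    {"dx": 0, "dy": 0, "dz": 0, "roll": 0, "jaw": 0.2}
  ]
}}

```text
time_s: 18.52
ee_pos: [0.5567, -0.3442, 0.0592]
eef_rot: [3.141, 0.0, 1.763]
force: [0.3, -0.8, 0.4]
grip_width: 0.0374
grip_force: 0.0
```

Emit:
{"name": "send_rows", "arguments": {
  "rows": [
    {"dx": 0, "dy": 0, "dz": 0, "roll": 0, "jaw": 1},
    {"dx": 0, "dy": 0, "dz": 0, "roll": 0, "jaw": 1},
    {"dx": 0, "dy": 0, "dz": 0, "roll": 0, "jaw": 1},
    {"dx": 0, "dy": 0, "dz": 0, "roll": 0, "jaw": 1},
    {"dx": 0, "dy": 0, "dz": 0, "roll": 0, "jaw": 1},
    {"dx": 0, "dy": 0, "dz": 0, "roll": 0, "jaw": 1},
    {"dx": 0, "dy": 0, "dz": 0, "roll": 0, "jaw": 1}
  ],
  "force": 40
}}

```text
time_s: 19.1
ee_pos: [0.5568, -0.3445, 0.0594]
eef_rot: [3.141, 0.001, 1.763]
force: [0.8, 0.2, 2.2]
grip_width: 0.0112
grip_force: 40.0
```

Emit:
{"name": "send_rows", "arguments": {
  "rows": [
    {"dx": 0, "dy": 0, "dz": -5, "roll": 0, "jaw": 1},
    {"dx": 0, "dy": 0, "dz": -7, "roll": 0, "jaw": 1},
    {"dx": 0, "dy": 0, "dz": -8, "roll": 0, "jaw": 1},
    {"dx": 0, "dy": 0, "dz": -8, "roll": 0, "jaw": 1},
    {"dx": 0, "dy": 0, "dz": -8, "roll": 0, "jaw": 1},
    {"dx": 0, "dy": 0, "dz": -8, "roll": 0, "jaw": 1},
    {"dx": 0, "dy": 0, "dz": -8, "roll": 0, "jaw": 1},
    {"dx": 0, "dy": 0, "dz": -8, "roll": 0, "jaw": 1},
    {"dx": 0, "dy": 0, "dz": -10, "roll": 0, "jaw": 1},
    {"dx": 0, "dy": 0, "dz": -10, "roll": 0, "jaw": 1}
  ]
}}

```text
time_s: 19.93
ee_pos: [0.5565, -0.3443, 0.1399]
eef_rot: [-3.142, -0.0, 1.763]
force: [0.8, -0.3, -3.4]
grip_width: 0.0115
grip_force: 40.0
```

Emit:
{"name": "send_rows", "arguments": {
  "rows": [
    {"dx": 0, "dy": 0, "dz": -15, "roll": 0, "jaw": 1},
    {"dx": 0, "dy": 0, "dz": -25, "roll": 0, "jaw": 1},
    {"dx": 0, "dy": 0, "dz": -25, "roll": 0, "jaw": 1},
    {"dx": 0, "dy": 0, "dz": -25, "roll": 0, "jaw": 1},
    {"dx": 0, "dy": 0, "dz": -10, "roll": 0, "jaw": 1},
    {"dx": 0, "dy": 0, "dz": 0, "roll": 0, "jaw": 1}
  ]
}}

```text
time_s: 20.43
ee_pos: [0.5572, -0.3448, 0.242]
eef_rot: [3.138, 0.003, 1.763]
force: [0.4, -0.2, -3.4]
grip_width: 0.0114
grip_force: 40.0
```

Emit:
{"name": "send_rows", "arguments": {
  "rows": [
    {"dx": 10, "dy": -1.5, "dz": 0, "roll": 0, "jaw": 1},
    {"dx": 24, "dy": -3.8, "dz": 0, "roll": 0, "jaw": 1},
    {"dx": 24, "dy": -3.8, "dz": 0, "roll": 0, "jaw": 1},
    {"dx": 24, "dy": -3.8, "dz": 0, "roll": 0, "jaw": 1},
    {"dx": 24, "dy": -3.8, "dz": 0, "roll": 0, "jaw": 1},
    {"dx": 24, "dy": -3.8, "dz": 0, "roll": 0, "jaw": 1},
    {"dx": 24, "dy": -3.8, "dz": 0, "roll": 0, "jaw": 1},
    {"dx": 24, "dy": -3.8, "dz": 0, "roll": 0, "jaw": 1},
    {"dx": 24, "dy": -3.8, "dz": 0, "roll": 0, "jaw": 1},
    {"dx": 24, "dy": -3.8, "dz": 0, "roll": 0, "jaw": 1},
    {"dx": 24, "dy": -3.8, "dz": 0, "roll": 0, "jaw": 1},
    {"dx": 6, "dy": 0, "dz": 0, "roll": 0, "jaw": 1}
  ]
}}

```text
time_s: 21.43
ee_pos: [0.4674, -0.0981, 0.2378]
eef_rot: [-3.14, -0.001, 1.765]
force: [0.7, -0.8, -3.5]
grip_width: 0.0117
grip_force: 40.0
```

```bash
python3 - <<'E'
from h import *
o=get_obs();print(o['force'],o['grip_width'])
go(.626,.1255,.155)
E
```

```text
[ 0.66508066 -0.77990928 -3.54882214] 0.01174365960513273
yaw 101.11 ee [ 0.4674 -0.0981  0.2378] delta [188.8 198.8  82.7]
```

Emit:
{"name": "send_rows", "arguments": {
  "rows": [
    {"dx": 10, "dy": 10, "dz": 0, "roll": 0, "jaw": 1},
    {"dx": 19, "dy": 20, "dz": 0, "roll": 0, "jaw": 1},
    {"dx": 19, "dy": 20, "dz": 0, "roll": 0, "jaw": 1},
    {"dx": 19, "dy": 20, "dz": 0, "roll": 0, "jaw": 1},
    {"dx": 19, "dy": 20, "dz": 0, "roll": 0, "jaw": 1},
    {"dx": 19, "dy": 20, "dz": 0, "roll": 0, "jaw": 1},
    {"dx": 19, "dy": 20, "dz": 0, "roll": 0, "jaw": 1},
    {"dx": 19, "dy": 20, "dz": 0, "roll": 0, "jaw": 1},
    {"dx": 19, "dy": 20, "dz": 0, "roll": 0, "jaw": 1},
    {"dx": 19, "dy": 20, "dz": 0, "roll": 0, "jaw": 1},
    {"dx": 8, "dy": 8.5, "dz": 0, "roll": 0, "jaw": 1},
    {"dx": 0, "dy": 0, "dz": 0, "roll": 0, "jaw": 1}
  ]
}}

```text
time_s: 22.43
ee_pos: [0.628, 0.1246, 0.2362]
eef_rot: [-3.139, -0.0, 1.765]
force: [-0.6, -0.6, -3.8]
grip_width: 0.0115
grip_force: 40.0
```

Emit:
{"name": "send_rows", "arguments": {
  "rows": [
    {"dx": 0, "dy": 0, "dz": 0, "roll": 0, "jaw": 1},
    {"dx": 0, "dy": 0, "dz": 12, "roll": 0, "jaw": 1},
    {"dx": 0, "dy": 0, "dz": 18, "roll": 0, "jaw": 1},
    {"dx": 0, "dy": 0, "dz": 18, "roll": 0, "jaw": 1},
    {"dx": 0, "dy": 0, "dz": 18, "roll": 0, "jaw": 1},
    {"dx": 0, "dy": 0, "dz": 9, "roll": 0, "jaw": 1},
    {"dx": 0, "dy": 0, "dz": 5, "roll": 0, "jaw": 1},
    {"dx": 0, "dy": 0, "dz": 0, "roll": 0, "jaw": 1},
    {"dx": 0, "dy": 0, "dz": 0, "roll": 0, "jaw": 1}
  ]
}}

```text
time_s: 23.18
ee_pos: [0.6278, 0.1225, 0.1598]
eef_rot: [3.141, 0.0, 1.763]
force: [0.0, 0.5, -2.5]
grip_width: 0.012
grip_force: 40.0
```

Emit:
{"name": "send_rows", "arguments": {
  "rows": [
    {"dx": 2, "dy": -1, "dz": 3, "roll": 0, "jaw": 1},
    {"dx": 0, "dy": 0, "dz": 3, "roll": 0, "jaw": 1},
    {"dx": 0, "dy": 0, "dz": 2, "roll": 0, "jaw": 1},
    {"dx": 0, "dy": 0, "dz": 1.5, "roll": 0, "jaw": 1},
    {"dx": 0, "dy": 0, "dz": 1.5, "roll": 0, "jaw": 1},
    {"dx": 0, "dy": 0, "dz": 0, "roll": 0, "jaw": 1},
    {"dx": 0, "dy": 0, "dz": 0, "roll": 0, "jaw": 1}
  ]
}}

```text
time_s: 23.77
ee_pos: [0.6264, 0.1247, 0.1485]
eef_rot: [3.141, -0.0, 1.763]
force: [-1.3, 0.1, 1.4]
grip_width: 0.0115
grip_force: 40.0
```

Emit:
{"name": "send_rows", "arguments": {
  "rows": [
    {"dx": 0, "dy": 0, "dz": 1.5, "roll": 0, "jaw": 1},
    {"dx": 0, "dy": 0, "dz": 0, "roll": 0, "jaw": 1},
    {"dx": 0, "dy": 0, "dz": 0, "roll": 0, "jaw": 1}
  ]
}}

```text
time_s: 24.02
ee_pos: [0.6263, 0.1247, 0.1469]
eef_rot: [3.141, -0.0, 1.763]
force: [-1.8, 0.5, 3.8]
grip_width: 0.0116
grip_force: 40.0
```

The module is on the +y pan (contact felt). I'll release, rise, and turn the wrist 97° so the gripper body stays clear of the modules at the lever.

Emit:
{"name": "send_rows", "arguments": {
  "rows": [
    {"dx": 0, "dy": 0, "dz": 0, "roll": 0, "jaw": 0.2},
    {"dx": 0, "dy": 0, "dz": 0, "roll": 0, "jaw": 0.2},
    {"dx": 0, "dy": 0, "dz": 0, "roll": 0, "jaw": 0.2},
    {"dx": 0, "dy": 0, "dz": 0, "roll": 0, "jaw": 0.2},
    {"dx": 0, "dy": 0, "dz": -15, "roll": 0, "jaw": 0.2},
    {"dx": 0, "dy": 0, "dz": -25, "roll": 0, "jaw": 0.2},
    {"dx": 0, "dy": 0, "dz": -25, "roll": 0, "jaw": 0.2},
    {"dx": 0, "dy": 0, "dz": -25, "roll": 0, "jaw": -0.2},
    {"dx": 0, "dy": 0, "dz": -10, "roll": 7, "jaw": -0.2},
    {"dx": 0, "dy": 0, "dz": 0, "roll": 7, "jaw": -0.2},
    {"dx": 0, "dy": 0, "dz": 0, "roll": 7, "jaw": -0.2},
    {"dx": 0, "dy": 0, "dz": 0, "roll": 7, "jaw": -0.2}
  ]
}}

```text
time_s: 25.02
ee_pos: [0.6262, 0.1245, 0.2465]
eef_rot: [3.141, 0.0, 1.268]
force: [0.3, 0.6, -1.0]
grip_width: 0.0567
grip_force: 0.0
```

Emit:
{"name": "send_rows", "arguments": {
  "rows": [
    {"dx": 0, "dy": 0, "dz": 0, "roll": 7, "jaw": -0.2},
    {"dx": 0, "dy": 0, "dz": 0, "roll": 7, "jaw": -0.2},
    {"dx": 0, "dy": 0, "dz": 0, "roll": 7, "jaw": -0.2},
    {"dx": 0, "dy": 0, "dz": 0, "roll": 7, "jaw": -0.2},
    {"dx": 0, "dy": 0, "dz": 0, "roll": 7, "jaw": -0.2},
    {"dx": 0, "dy": 0, "dz": 0, "roll": 7, "jaw": -0.2},
    {"dx": 0, "dy": 0, "dz": 0, "roll": 7, "jaw": -0.2},
    {"dx": 0, "dy": 0, "dz": 0, "roll": 7, "jaw": -0.2},
    {"dx": 0, "dy": 0, "dz": 0, "roll": 7, "jaw": -0.2},
    {"dx": 0, "dy": 0, "dz": 0, "roll": 6.3, "jaw": -0.2},
    {"dx": 0, "dy": 0, "dz": 0, "roll": 0, "jaw": -0.2},
    {"dx": 0, "dy": 0, "dz": 0, "roll": 0, "jaw": -0.2}
  ]
}}

```text
time_s: 26.02
ee_pos: [0.6262, 0.1246, 0.2463]
eef_rot: [3.142, 0.0, 0.068]
force: [0.0, 0.3, 0.1]
grip_width: 0.0565
grip_force: 0.0
```

```bash
python3 - <<'E'
from h import *
go(.5375,.038,.247)
t=snap('top');s=snap('scene')
P=cloud(s);f=s['frame'].astype(int)
m=(s['z_map']>0)&(abs(P[...,0]-.538)<.03)&(abs(P[...,1]-.02)<.06)&(P[...,2]>.085)&(P[...,2]<.13)&(f.sum(-1)<150)
print('knob',m.sum(),P[m].min(0),P[m].max(0),P[m].mean(0))
for y in(-.115,.125):
    m=(s['z_map']>0)&(abs(P[...,0]-.635)<.04)&(abs(P[...,1]-y)<.04)&(P[...,2]>.19)&(P[...,2]<.225)
    print(y,m.sum(),P[m].mean(0),P[m].max(0))
save(s['frame'][120:260,180:380],'pans.png',4)
E
```

```text
yaw 3.92 ee [0.6262 0.1246 0.2463] delta [-94.4  80.3  -0.7]
knob 40 [0.53181184 0.02665199 0.09576439] [0.5477597  0.04337498 0.1145028 ] [0.53987416 0.03420418 0.10864727]
-0.115 128 [ 0.64348289 -0.11263956  0.20369428] [ 0.65146087 -0.09049647  0.21036925]
0.125 137 [0.62905317 0.12345413 0.20523352] [0.63630989 0.14718885 0.21257196]
```

View pics/pans.png

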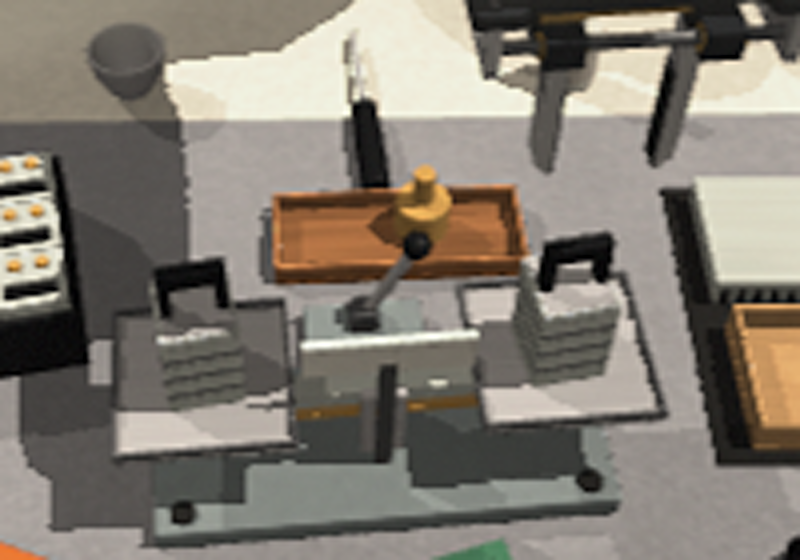

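Both modules stand centred on their pans, the beam is arrested, and the lever knob is at (418,243). I'll straddle the knob with open fingers.

Emit:
{"name": "send_rows", "arguments": {
  "rows": [
    {"dx": -18, "dy": 15, "dz": 0, "roll": 0, "jaw": -0.2},
    {"dx": -20, "dy": 17, "dz": 0, "roll": 0, "jaw": -0.2},
    {"dx": -20, "dy": 17, "dz": 0, "roll": 0, "jaw": -0.2},
    {"dx": -20, "dy": 17, "dz": 0, "roll": 0, "jaw": -0.2},
    {"dx": -16.5, "dy": 16, "dz": 0, "roll": 0, "jaw": -0.2},
    {"dx": 0, "dy": 0, "dz": 0, "roll": 0, "jaw": -0.2},
    {"dx": 0, "dy": 0, "dz": 25, "roll": 0, "jaw": -0.2},
    {"dx": 0, "dy": 0, "dz": 25, "roll": 0, "jaw": -0.2},
    {"dx": 0, "dy": 0, "dz": 25, "roll": 0, "jaw": -0.2},
    {"dx": 0, "dy": 0, "dz": 20, "roll": 0, "jaw": -0.2},
    {"dx": 0, "dy": 0, "dz": 5, "roll": 0, "jaw": -0.2},
    {"dx": 0, "dy": 0, "dz": 0, "roll": 0, "jaw": -0.2}
  ]
}}

```text
time_s: 27.12
ee_pos: [0.5369, 0.0369, 0.1455]
eef_rot: [-3.141, 0.002, 0.066]
force: [0.2, 0.1, 1.0]
grip_width: 0.0568
grip_force: 0.0
```

```bash
python3 - <<'E'
from h import *
go(.5375,.036,.054)
E
```

```text
yaw 3.81 ee [0.5369 0.0369 0.1455] delta [ 0.8  1.  91.5]
```

Emit:
{"name": "send_rows", "arguments": {
  "rows": [
    {"dx": 0, "dy": 0, "dz": 20, "roll": 0, "jaw": -0.2},
    {"dx": 0, "dy": 0, "dz": 20, "roll": 0, "jaw": -0.2},
    {"dx": 0, "dy": 0, "dz": 18, "roll": 0, "jaw": -0.2},
    {"dx": 0, "dy": 0, "dz": 16, "roll": 0, "jaw": -0.2},
    {"dx": 0, "dy": 0, "dz": 12, "roll": 0, "jaw": -0.2},
    {"dx": 0, "dy": 0, "dz": 6, "roll": 0, "jaw": -0.2},
    {"dx": 0, "dy": 0, "dz": 0, "roll": 0, "jaw": -0.2},
    {"dx": 0, "dy": 0, "dz": 0, "roll": 0, "jaw": -0.2},
    {"dx": 0, "dy": 0, "dz": 0, "roll": 0, "jaw": -0.2}
  ]
}}

```text
time_s: 27.87
ee_pos: [0.538, 0.0367, 0.0558]
eef_rot: [3.141, -0.002, 0.065]
force: [0.2, 0.5, 0.2]
grip_width: 0.0563
grip_force: 0.0
```

Emit:
{"name": "send_rows", "arguments": {
  "rows": [
    {"dx": 0, "dy": 8, "dz": 0, "roll": 0, "jaw": -0.2},
    {"dx": 0, "dy": 10, "dz": 0, "roll": 0, "jaw": -0.2},
    {"dx": 0, "dy": 10, "dz": 0, "roll": 0, "jaw": -0.2},
    {"dx": 0, "dy": 10, "dz": 0, "roll": 0, "jaw": -0.2},
    {"dx": 0, "dy": 10, "dz": 0, "roll": 0, "jaw": -0.2},
    {"dx": 0, "dy": 10, "dz": 0, "roll": 0, "jaw": -0.2},
    {"dx": 0, "dy": 10, "dz": 0, "roll": 0, "jaw": -0.2},
    {"dx": 0, "dy": 8, "dz": 0, "roll": 0, "jaw": -0.2},
    {"dx": 0, "dy": 6, "dz": 0, "roll": 0, "jaw": -0.2},
    {"dx": 0, "dy": 4, "dz": 0, "roll": 0, "jaw": -0.2},
    {"dx": 0, "dy": 0, "dz": 0, "roll": 0, "jaw": -0.2}
  ]
}}

```text
time_s: 28.78
ee_pos: [0.5427, -0.0499, 0.0543]
eef_rot: [3.141, 0.0, 0.064]
force: [-0.4, -0.1, -0.4]
grip_width: 0.0564
grip_force: 0.1
```

Emit:
{"name": "send_rows", "arguments": {
  "rows": [
    {"dx": 0, "dy": 3, "dz": 0, "roll": 0, "jaw": -0.2},
    {"dx": 0, "dy": 3, "dz": 0, "roll": 0, "jaw": -0.2},
    {"dx": 0, "dy": 2, "dz": 0, "roll": 0, "jaw": -0.2},
    {"dx": 0, "dy": 0, "dz": 0, "roll": 0, "jaw": -0.2},
    {"dx": 0, "dy": 0, "dz": 0, "roll": 0, "jaw": -0.2},
    {"dx": 0, "dy": 0, "dz": 0, "roll": 0, "jaw": -0.2},
    {"dx": 0, "dy": 0, "dz": 0, "roll": 0, "jaw": -0.2}
  ]
}}

```text
time_s: 29.37
ee_pos: [0.5433, -0.0572, 0.0545]
eef_rot: [3.141, -0.0, 0.065]
force: [-0.4, 2.0, -0.0]
grip_width: 0.0567
grip_force: 0.5
```

```bash
python3 - <<'E'
from h import *
s=snap('scene');P=cloud(s);f=s['frame'].astype(int)
print(get_obs()['force'],get_obs()['ee_pos'])
for x,y in((.641,-.115),(.626,.125)):
    m=(s['z_map']>0)&(abs(P[...,0]-x)<.03)&(abs(P[...,1]-y)<.03)&(P[...,2]>.187)&(P[...,2]<.24)
    print(y,m.sum(),P[m].mean(0),P[m].max(0))
save(s['frame'][120:260,180:380],'free.png',4)
E
```

```text
[-0.69769656  1.36299506  0.19240768] [ 0.54332839 -0.05718555  0.05451363]
-0.115 110 [ 0.64295313 -0.11255504  0.19441649] [ 0.65064412 -0.09054073  0.19990858]
0.125 176 [0.62941065 0.12300942 0.21155453] [0.63737025 0.14701425 0.22370394]
```

View pics/free.png

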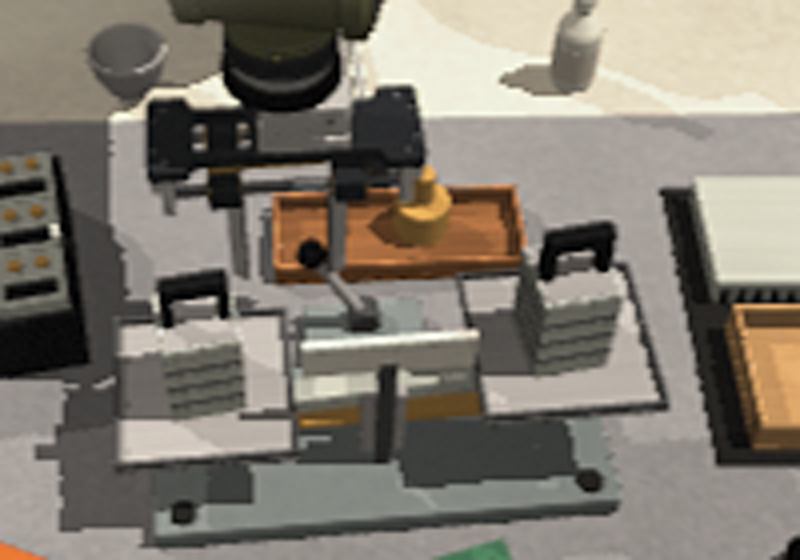

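The +y module rises about 11 mm and the -y one sinks about 11 mm (lever knob at (312,253)): h1, on the +y pan, is the lighter, which agrees with the lift forces. I'll hold a moment, then swing the lever back.

Emit:
{"name": "send_rows", "arguments": {
  "rows": [
    {"dx": 0, "dy": 1.5, "dz": 0, "roll": 0, "jaw": -0.2},
    {"dx": 0, "dy": 0, "dz": 0, "roll": 0, "jaw": -0.2},
    {"dx": 0, "dy": 0, "dz": 0, "roll": 0, "jaw": -0.2},
    {"dx": 0, "dy": 0, "dz": 0, "roll": 0, "jaw": -0.2},
    {"dx": 0, "dy": 0, "dz": 0, "roll": 0, "jaw": -0.2},
    {"dx": 0, "dy": 0, "dz": 0, "roll": 0, "jaw": -0.2}
  ]
}}

```text
time_s: 29.92
ee_pos: [0.5434, -0.0586, 0.0545]
eef_rot: [3.142, -0.0, 0.065]
force: [0.5, 2.4, -0.2]
grip_width: 0.0564
grip_force: 1.0
```

Emit:
{"name": "send_rows", "arguments": {
  "rows": [
    {"dx": 0, "dy": -10, "dz": 0, "roll": 0, "jaw": -0.2},
    {"dx": 0, "dy": -10, "dz": 0, "roll": 0, "jaw": -0.2},
    {"dx": 0, "dy": -10, "dz": 0, "roll": 0, "jaw": -0.2},
    {"dx": 0, "dy": -8, "dz": 0, "roll": 0, "jaw": -0.2},
    {"dx": 0, "dy": -10, "dz": 0, "roll": 0, "jaw": -0.2},
    {"dx": 0, "dy": -10, "dz": 0, "roll": 0, "jaw": -0.2},
    {"dx": 0, "dy": -10, "dz": 0, "roll": 0, "jaw": -0.2},
    {"dx": 0, "dy": -10, "dz": 0, "roll": 0, "jaw": -0.2},
    {"dx": 0, "dy": -10, "dz": 0, "roll": 0, "jaw": -0.2},
    {"dx": 0, "dy": -10, "dz": 0, "roll": 0, "jaw": -0.2},
    {"dx": 0, "dy": -8, "dz": 0, "roll": 0, "jaw": -0.2},
    {"dx": 0, "dy": -4, "dz": 0, "roll": 0, "jaw": -0.2}
  ]
}}

```text
time_s: 30.92
ee_pos: [0.5358, 0.0522, 0.0541]
eef_rot: [3.142, 0.001, 0.066]
force: [-0.3, -3.9, -1.4]
grip_width: 0.0566
grip_force: 1.7
```

Emit:
{"name": "send_rows", "arguments": {
  "rows": [
    {"dx": 0, "dy": -3, "dz": 0, "roll": 0, "jaw": -0.2},
    {"dx": 0, "dy": -2, "dz": 0, "roll": 0, "jaw": -0.2},
    {"dx": 0, "dy": 0, "dz": 0, "roll": 0, "jaw": -0.2},
    {"dx": 0, "dy": 0, "dz": 0, "roll": 0, "jaw": -0.2},
    {"dx": 0, "dy": 0, "dz": 0, "roll": 0, "jaw": -0.2}
  ]
}}

```text
time_s: 31.33
ee_pos: [0.5359, 0.0559, 0.0544]
eef_rot: [3.142, 0.0, 0.065]
force: [-0.0, -4.7, -0.1]
grip_width: 0.056
grip_force: 1.8
```

Emit:
{"name": "send_rows", "arguments": {
  "rows": [
    {"dx": 0, "dy": -1.5, "dz": 0, "roll": 0, "jaw": -0.2},
    {"dx": 0, "dy": 0, "dz": 0, "roll": 0, "jaw": -0.2},
    {"dx": 0, "dy": 0, "dz": 0, "roll": 0, "jaw": -0.2}
  ]
}}

```text
time_s: 31.58
ee_pos: [0.5359, 0.0564, 0.0544]
eef_rot: [3.14, 0.0, 0.064]
force: [-0.3, -11.0, -1.2]
grip_width: 0.0567
grip_force: 5.3
```

Emit:
{"name": "send_rows", "arguments": {
  "rows": [
    {"dx": 0, "dy": -1.5, "dz": 0, "roll": 0, "jaw": -0.2},
    {"dx": 0, "dy": 0, "dz": 0, "roll": 0, "jaw": -0.2},
    {"dx": 0, "dy": 0, "dz": 0, "roll": 0, "jaw": -0.2}
  ]
}}

```text
time_s: 31.83
ee_pos: [0.5358, 0.0567, 0.0543]
eef_rot: [3.138, 0.0, 0.064]
force: [0.6, -19.6, -1.8]
grip_width: 0.0567
grip_force: 9.3
```

The lever is at its stop. I'll back off, rise, and turn back.

Emit:
{"name": "send_rows", "arguments": {
  "rows": [
    {"dx": 0, "dy": 8, "dz": 0, "roll": 0, "jaw": -0.2},
    {"dx": 0, "dy": 11, "dz": 0, "roll": 0, "jaw": -0.2},
    {"dx": 0, "dy": 0, "dz": 0, "roll": 0, "jaw": -0.2},
    {"dx": 0, "dy": 0, "dz": -15, "roll": 0, "jaw": -0.2},
    {"dx": 0, "dy": 0, "dz": -25, "roll": 0, "jaw": -0.2},
    {"dx": 0, "dy": 0, "dz": -30, "roll": 0, "jaw": -0.2},
    {"dx": 0, "dy": 0, "dz": -30, "roll": 0, "jaw": -0.2},
    {"dx": 0, "dy": 0, "dz": -30, "roll": 0, "jaw": -0.2},
    {"dx": 0, "dy": 0, "dz": -30, "roll": 0, "jaw": -0.2},
    {"dx": 0, "dy": 0, "dz": -30, "roll": 0, "jaw": -0.2},
    {"dx": 0, "dy": 0, "dz": 0, "roll": -7, "jaw": 0.2},
    {"dx": 0, "dy": 0, "dz": 0, "roll": -7, "jaw": 0.2}
  ]
}}

```text
time_s: 32.83
ee_pos: [0.5376, 0.0405, 0.2464]
eef_rot: [3.141, -0.004, 0.314]
force: [0.3, 0.2, -0.8]
grip_width: 0.0464
grip_force: 0.0
```

Emit:
{"name": "send_rows", "arguments": {
  "rows": [
    {"dx": 0, "dy": 0, "dz": 0, "roll": -7, "jaw": 0.2},
    {"dx": 0, "dy": 0, "dz": 0, "roll": -7, "jaw": 0.2},
    {"dx": 0, "dy": 0, "dz": 0, "roll": -7, "jaw": 0.2},
    {"dx": 0, "dy": 0, "dz": 0, "roll": -7, "jaw": 0.2},
    {"dx": 0, "dy": 0, "dz": 0, "roll": -7, "jaw": 0.2},
    {"dx": 0, "dy": 0, "dz": 0, "roll": -7, "jaw": 0.2},
    {"dx": 0, "dy": 0, "dz": 0, "roll": -7, "jaw": 0.2},
    {"dx": 0, "dy": 0, "dz": 0, "roll": -7, "jaw": 0.2},
    {"dx": 0, "dy": 0, "dz": 0, "roll": -7, "jaw": 0.2},
    {"dx": 0, "dy": 0, "dz": 0, "roll": -7, "jaw": 0.2},
    {"dx": 0, "dy": 0, "dz": 0, "roll": -7, "jaw": 0.2},
    {"dx": 0, "dy": 0, "dz": 0, "roll": -6.3, "jaw": 0.2}
  ]
}}

```text
time_s: 33.83
ee_pos: [0.5369, 0.0405, 0.2445]
eef_rot: [3.141, -0.001, 1.769]
force: [-1.3, -0.7, -0.3]
grip_width: 0.038
grip_force: 0.0
```

Emit:
{"name": "send_rows", "arguments": {
  "rows": [
    {"dx": 0, "dy": 0, "dz": 0, "roll": 0, "jaw": 0.2},
    {"dx": 0, "dy": 0, "dz": 0, "roll": 0, "jaw": 0.2}
  ]
}}

```text
time_s: 34.0
ee_pos: [0.537, 0.0403, 0.2445]
eef_rot: [3.141, -0.0, 1.76]
force: [0.2, -0.0, -0.7]
grip_width: 0.0378
grip_force: 0.0
```

```bash
python3 - <<'E'
from h import *
go(.6263,.1247,.148)
s=snap('scene');P=cloud(s)
for x,y in((.641,-.115),(.626,.125)):
    m=(s['z_map']>0)&(abs(P[...,0]-x)<.03)&(abs(P[...,1]-y)<.03)&(P[...,2]>.187)&(P[...,2]<.24)
    print(y,m.sum(),P[m].mean(0),P[m].max(0))
f=s['frame'].astype(int)
m=(s['z_map']>0)&(abs(P[...,0]-.538)<.03)&(abs(P[...,1]-.02)<.06)&(P[...,2]>.085)&(P[...,2]<.13)&(f.sum(-1)<150)
print('knob',m.sum(),P[m].mean(0))
E
```

```text
yaw 100.81 ee [0.537  0.0403 0.2445] delta [ 66.1 103.6  96.5]
-0.115 136 [ 0.64351676 -0.11254932  0.2032021 ] [ 0.65178354 -0.09057614  0.21151051]
0.125 138 [0.62935077 0.12368405 0.20432323] [0.63761221 0.14754758 0.21179781]
knob 43 [0.53956535 0.0380085  0.10647231]
```

The beam is level and arrested again, and the modules have not moved. Now I'll fetch the light one from the +y pan.

Emit:
{"name": "send_rows", "arguments": {
  "rows": [
    {"dx": 12, "dy": 19, "dz": 0, "roll": 0, "jaw": 0.2},
    {"dx": 18, "dy": 28, "dz": 0, "roll": 0, "jaw": 0.2},
    {"dx": 18, "dy": 28, "dz": 0, "roll": 0, "jaw": 0.2},
    {"dx": 18, "dy": 28.5, "dz": 0, "roll": 0, "jaw": 0.2},
    {"dx": 0, "dy": 0, "dz": 0, "roll": 0, "jaw": 0.2},
    {"dx": 0, "dy": 0, "dz": 0, "roll": 0, "jaw": 0.2}
  ]
}}

```text
time_s: 34.55
ee_pos: [0.6262, 0.1256, 0.243]
eef_rot: [-3.14, -0.0, 1.762]
force: [-0.6, -0.3, -0.4]
grip_width: 0.0373
grip_force: 0.0
```

Emit:
{"name": "send_rows", "arguments": {
  "rows": [
    {"dx": 0, "dy": 0, "dz": 15, "roll": 0, "jaw": 0.2},
    {"dx": 0, "dy": 0, "dz": 20, "roll": 0, "jaw": 0.2},
    {"dx": 0, "dy": 0, "dz": 20, "roll": 0, "jaw": 0.2},
    {"dx": 0, "dy": 0, "dz": 20, "roll": 0, "jaw": 0.2},
    {"dx": 0, "dy": 0, "dz": 14, "roll": 0, "jaw": 0.2},
    {"dx": 0, "dy": 0, "dz": 7, "roll": 0, "jaw": 0.2},
    {"dx": 0, "dy": 0, "dz": 0, "roll": 0, "jaw": 0.2},
    {"dx": 0, "dy": 0, "dz": 0, "roll": 0, "jaw": 0.2}
  ]
}}

```text
time_s: 35.22
ee_pos: [0.626, 0.1243, 0.1495]
eef_rot: [3.141, 0.0, 1.762]
force: [-0.0, -0.1, 0.7]
grip_width: 0.0374
grip_force: 0.0
```

Emit:
{"name": "send_rows", "arguments": {
  "rows": [
    {"dx": 0, "dy": 0, "dz": 0, "roll": 0, "jaw": 1},
    {"dx": 0, "dy": 0, "dz": 0, "roll": 0, "jaw": 1},
    {"dx": 0, "dy": 0, "dz": 0, "roll": 0, "jaw": 1},
    {"dx": 0, "dy": 0, "dz": 0, "roll": 0, "jaw": 1},
    {"dx": 0, "dy": 0, "dz": 0, "roll": 0, "jaw": 1},
    {"dx": 0, "dy": 0, "dz": 0, "roll": 0, "jaw": 1},
    {"dx": 0, "dy": 0, "dz": 0, "roll": 0, "jaw": 1}
  ],
  "force": 40
}}

```text
time_s: 35.8
ee_pos: [0.6261, 0.1247, 0.1487]
eef_rot: [3.141, 0.0, 1.763]
force: [0.9, 0.2, 1.1]
grip_width: 0.0118
grip_force: 40.0
```

Emit:
{"name": "send_rows", "arguments": {
  "rows": [
    {"dx": 0, "dy": 0, "dz": -10, "roll": 0, "jaw": 1},
    {"dx": 0, "dy": 0, "dz": -20, "roll": 0, "jaw": 1},
    {"dx": 0, "dy": 0, "dz": -20, "roll": 0, "jaw": 1},
    {"dx": 10, "dy": 0.5, "dz": 0, "roll": 0, "jaw": 1},
    {"dx": 28, "dy": 1, "dz": 0, "roll": 0, "jaw": 1},
    {"dx": 28, "dy": 1, "dz": 0, "roll": 0, "jaw": 1},
    {"dx": 28, "dy": 1, "dz": 0, "roll": 0, "jaw": 1},
    {"dx": 28, "dy": 1, "dz": 0, "roll": 0, "jaw": 1},
    {"dx": 28, "dy": 1, "dz": 0, "roll": 0, "jaw": 1},
    {"dx": 28, "dy": 1, "dz": 0, "roll": 0, "jaw": 1},
    {"dx": 22, "dy": 1.5, "dz": 0, "roll": 0, "jaw": 1},
    {"dx": 8, "dy": 0, "dz": 0, "roll": 0, "jaw": 1}
  ]
}}

```text
time_s: 36.8
ee_pos: [0.5923, 0.3339, 0.1968]
eef_rot: [-3.14, -0.0, 1.766]
force: [0.4, 0.4, -2.9]
grip_width: 0.0116
grip_force: 40.0
```

Emit:
{"name": "send_rows", "arguments": {
  "rows": [
    {"dx": 0, "dy": 0, "dz": 0, "roll": 0, "jaw": 1},
    {"dx": 0, "dy": 0, "dz": 0, "roll": 0, "jaw": 1},
    {"dx": 0, "dy": 0, "dz": 12, "roll": 0, "jaw": 1},
    {"dx": 0, "dy": 0, "dz": 20, "roll": 0, "jaw": 1},
    {"dx": 0, "dy": 0, "dz": 20, "roll": 0, "jaw": 1},
    {"dx": 0, "dy": 0, "dz": 20, "roll": 0, "jaw": 1},
    {"dx": 0, "dy": 0, "dz": 20, "roll": 0, "jaw": 1},
    {"dx": 0, "dy": 0, "dz": 20, "roll": 0, "jaw": 1},
    {"dx": 0, "dy": 0, "dz": 10, "roll": 0, "jaw": 1},
    {"dx": 0, "dy": 0, "dz": 0, "roll": 0, "jaw": 1},
    {"dx": 0, "dy": 0, "dz": 0, "roll": 0, "jaw": 1}
  ]
}}

```text
time_s: 37.72
ee_pos: [0.5942, 0.3298, 0.0765]
eef_rot: [-3.141, 0.0, 1.762]
force: [-0.1, -0.1, -2.7]
grip_width: 0.0115
grip_force: 40.0
```

```bash
python3 - <<'E'
from h import *
go(.5942,.330,.058);print(get_obs()['force'])
E
```

```text
yaw 100.97 ee [0.5942 0.3298 0.0765] delta [ 0.2  0.  18.5]
[-0.10860763 -0.10698957 -2.74167448]
```

Emit:
{"name": "send_rows", "arguments": {
  "rows": [
    {"dx": 0, "dy": 0, "dz": 7, "roll": 0, "jaw": 1},
    {"dx": 0, "dy": 0, "dz": 6, "roll": 0, "jaw": 1},
    {"dx": 0, "dy": 0, "dz": 3, "roll": 0, "jaw": 1},
    {"dx": 0, "dy": 0, "dz": 2, "roll": 0, "jaw": 1},
    {"dx": 0, "dy": 0, "dz": 0, "roll": 0, "jaw": 1},
    {"dx": 0, "dy": 0, "dz": 0, "roll": 0, "jaw": 1},
    {"dx": 0, "dy": 0, "dz": 0, "roll": 0, "jaw": 1}
  ]
}}

```text
time_s: 38.3
ee_pos: [0.5947, 0.3307, 0.0594]
eef_rot: [3.14, -0.0, 1.763]
force: [1.8, 0.4, 4.7]
grip_width: 0.0115
grip_force: 40.0
```

Emit:
{"name": "send_rows", "arguments": {
  "rows": [
    {"dx": 0, "dy": 0, "dz": 1.2, "roll": 0, "jaw": 1},
    {"dx": 0, "dy": 0, "dz": 0, "roll": 0, "jaw": 1},
    {"dx": 0, "dy": 0, "dz": 0, "roll": 0, "jaw": 1}
  ]
}}

```text
time_s: 38.55
ee_pos: [0.5949, 0.3308, 0.0593]
eef_rot: [3.139, -0.001, 1.763]
force: [-0.7, -1.8, 12.3]
grip_width: 0.012
grip_force: 40.0
```

Emit:
{"name": "send_rows", "arguments": {
  "rows": [
    {"dx": 0, "dy": 0, "dz": 0, "roll": 0, "jaw": 0.2},
    {"dx": 0, "dy": 0, "dz": 0, "roll": 0, "jaw": 0.2},
    {"dx": 0, "dy": 0, "dz": 0, "roll": 0, "jaw": 0.2},
    {"dx": 0, "dy": 0, "dz": 0, "roll": 0, "jaw": 0.2},
    {"dx": 0, "dy": 0, "dz": -15, "roll": 0, "jaw": 0.2},
    {"dx": 0, "dy": 0, "dz": -30, "roll": 0, "jaw": 0.2},
    {"dx": 0, "dy": 0, "dz": -35, "roll": 0, "jaw": 0.2},
    {"dx": 0, "dy": 0, "dz": -35, "roll": 0, "jaw": 0.2},
    {"dx": 0, "dy": 0, "dz": -35, "roll": 0, "jaw": 0.2},
    {"dx": 0, "dy": 0, "dz": -35, "roll": 0, "jaw": 0.2},
    {"dx": 0, "dy": 0, "dz": 0, "roll": 0, "jaw": 0.2}
  ]
}}

```text
time_s: 39.47
ee_pos: [0.5955, 0.3312, 0.2502]
eef_rot: [3.131, -0.003, 1.763]
force: [0.4, 0.2, 2.1]
grip_width: 0.0375
grip_force: 0.0
```

Emit:
{"name": "send_rows", "arguments": {
  "rows": [
    {"dx": -20, "dy": -2, "dz": 0, "roll": 0, "jaw": 0.2},
    {"dx": -38, "dy": -3.4, "dz": 0, "roll": 0, "jaw": 0.2},
    {"dx": -38, "dy": -3.4, "dz": 0, "roll": 0, "jaw": 0.2},
    {"dx": -38, "dy": -3.4, "dz": 0, "roll": 0, "jaw": 0.2},
    {"dx": -38, "dy": -3.4, "dz": 0, "roll": 0, "jaw": 0.2},
    {"dx": -38, "dy": -3.4, "dz": 0, "roll": 0, "jaw": 0.2},
    {"dx": -38, "dy": -3.4, "dz": 0, "roll": 0, "jaw": 0.2},
    {"dx": -38, "dy": -3.4, "dz": 0, "roll": 0, "jaw": 0.2},
    {"dx": -38, "dy": -3.4, "dz": 0, "roll": 0, "jaw": 0.2},
    {"dx": -38, "dy": -3.4, "dz": 0, "roll": 0, "jaw": 0.2},
    {"dx": -38, "dy": -3.4, "dz": 0, "roll": 0, "jaw": 0.2},
    {"dx": -38, "dy": -3.4, "dz": 0, "roll": 0, "jaw": 0.2}
  ]
}}

```text
time_s: 40.47
ee_pos: [0.6389, -0.109, 0.2419]
eef_rot: [-3.141, -0.0, 1.763]
force: [0.6, 0.0, -0.5]
grip_width: 0.0379
grip_force: 0.0
```

Emit:
{"name": "send_rows", "arguments": {
  "rows": [
    {"dx": -8, "dy": 0, "dz": 0, "roll": 0, "jaw": 0.2},
    {"dx": 0, "dy": 0, "dz": 0, "roll": 0, "jaw": 0.2},
    {"dx": 0, "dy": 0, "dz": 0, "roll": 0, "jaw": 0.2},
    {"dx": 0, "dy": 0, "dz": 0, "roll": 0, "jaw": 0.2}
  ]
}}

```text
time_s: 40.8
ee_pos: [0.6406, -0.1134, 0.2422]
eef_rot: [-3.142, -0.0, 1.764]
force: [0.5, -0.2, -0.4]
grip_width: 0.038
grip_force: 0.0
```

```bash
python3 - <<'E'
from h import *
go(.6414,-.1148,.148)
E
```

```text
yaw 101.1 ee [ 0.6406 -0.1134  0.2422] delta [-1.6  0.5 94.2]
```

Emit:
{"name": "send_rows", "arguments": {
  "rows": [
    {"dx": -1.6, "dy": 0.5, "dz": 15, "roll": 0, "jaw": 0.2},
    {"dx": 0, "dy": 0, "dz": 20, "roll": 0, "jaw": 0.2},
    {"dx": 0, "dy": 0, "dz": 20, "roll": 0, "jaw": 0.2},
    {"dx": 0, "dy": 0, "dz": 20, "roll": 0, "jaw": 0.2},
    {"dx": 0, "dy": 0, "dz": 12, "roll": 0, "jaw": 0.2},
    {"dx": 0, "dy": 0, "dz": 7, "roll": 0, "jaw": 0.2},
    {"dx": 0, "dy": 0, "dz": 0, "roll": 0, "jaw": 0.2},
    {"dx": 0, "dy": 0, "dz": 0, "roll": 0, "jaw": 0.2}
  ]
}}

```text
time_s: 41.47
ee_pos: [0.6417, -0.1159, 0.1491]
eef_rot: [3.141, 0.0, 1.764]
force: [0.6, -0.2, 0.5]
grip_width: 0.0375
grip_force: 0.0
```

Emit:
{"name": "send_rows", "arguments": {
  "rows": [
    {"dx": 0, "dy": 0, "dz": 0, "roll": 0, "jaw": 1},
    {"dx": 0, "dy": 0, "dz": 0, "roll": 0, "jaw": 1},
    {"dx": 0, "dy": 0, "dz": 0, "roll": 0, "jaw": 1},
    {"dx": 0, "dy": 0, "dz": 0, "roll": 0, "jaw": 1},
    {"dx": 0, "dy": 0, "dz": 0, "roll": 0, "jaw": 1},
    {"dx": 0, "dy": 0, "dz": 0, "roll": 0, "jaw": 1},
    {"dx": 0, "dy": 0, "dz": 0, "roll": 0, "jaw": 1}
  ],
  "force": 40
}}

```text
time_s: 42.05
ee_pos: [0.6414, -0.1165, 0.1485]
eef_rot: [3.141, 0.0, 1.763]
force: [-0.9, -0.9, 3.0]
grip_width: 0.0116
grip_force: 40.0
```

Emit:
{"name": "send_rows", "arguments": {
  "rows": [
    {"dx": 0, "dy": 0, "dz": -15, "roll": 0, "jaw": 1},
    {"dx": 0, "dy": 0, "dz": -30, "roll": 0, "jaw": 1},
    {"dx": 0, "dy": 0, "dz": -30, "roll": 0, "jaw": 1},
    {"dx": 0, "dy": 0, "dz": -5, "roll": 0, "jaw": 1},
    {"dx": 9, "dy": -14, "dz": 0, "roll": 0, "jaw": 1},
    {"dx": 16, "dy": -24, "dz": 0, "roll": 0, "jaw": 1},
    {"dx": 16, "dy": -24, "dz": 0, "roll": 0, "jaw": 1},
    {"dx": 16, "dy": -24, "dz": 0, "roll": 0, "jaw": 1},
    {"dx": 16, "dy": -24, "dz": 0, "roll": 0, "jaw": 1},
    {"dx": 16, "dy": -24, "dz": 0, "roll": 0, "jaw": 1},
    {"dx": 8, "dy": -12, "dz": 0, "roll": 0, "jaw": 1}
  ]
}}

```text
time_s: 42.97
ee_pos: [0.4767, -0.048, 0.2266]
eef_rot: [-3.139, -0.001, 1.764]
force: [1.0, -0.5, -5.2]
grip_width: 0.0114
grip_force: 40.0
```

Emit:
{"name": "send_rows", "arguments": {
  "rows": [
    {"dx": 18, "dy": 2.5, "dz": 0, "roll": 0, "jaw": 1},
    {"dx": 34, "dy": 4.7, "dz": 0, "roll": 0, "jaw": 1},
    {"dx": 34, "dy": 4.7, "dz": 0, "roll": 0, "jaw": 1},
    {"dx": 34, "dy": 4.7, "dz": 0, "roll": 0, "jaw": 1},
    {"dx": 34, "dy": 4.7, "dz": 0, "roll": 0, "jaw": 1},
    {"dx": 34, "dy": 4.7, "dz": 0, "roll": 0, "jaw": 1},
    {"dx": 34, "dy": 4.7, "dz": 0, "roll": 0, "jaw": 1},
    {"dx": 34, "dy": 4.7, "dz": 0, "roll": 0, "jaw": 1},
    {"dx": 34, "dy": 4.7, "dz": 0, "roll": 0, "jaw": 1},
    {"dx": 34, "dy": 4.7, "dz": 0, "roll": 0, "jaw": 1},
    {"dx": 20, "dy": 3, "dz": 0, "roll": 0, "jaw": 1},
    {"dx": 10, "dy": 1, "dz": 0, "roll": 0, "jaw": 1}
  ]
}}

```text
time_s: 43.97
ee_pos: [0.4587, 0.3099, 0.2261]
eef_rot: [-3.139, 0.0, 1.765]
force: [-0.4, -0.6, -6.4]
grip_width: 0.0118
grip_force: 40.0
```

Emit:
{"name": "send_rows", "arguments": {
  "rows": [
    {"dx": 0, "dy": 0, "dz": 0, "roll": 0, "jaw": 1},
    {"dx": 0, "dy": 0, "dz": 0, "roll": 0, "jaw": 1},
    {"dx": 0, "dy": 0, "dz": 0, "roll": 0, "jaw": 1}
  ]
}}

```text
time_s: 44.22
ee_pos: [0.4599, 0.3066, 0.2277]
eef_rot: [-3.141, 0.001, 1.762]
force: [0.6, -0.3, -5.3]
grip_width: 0.0117
grip_force: 40.0
```

```bash
python3 - <<'E'
from h import *
go(.459,.326,.079);print(get_obs()['force'])
t=load('scene');P=cloud(t)
m=(t['z_map']>0)&(abs(P[...,1]-.328)<.06)&(abs(P[...,0]-.46)<.09)&(P[...,2]>.023)&(P[...,2]<.035)
q=P[m&(P[...,0]<.53)];print(np.percentile(q,[1,50,99],axis=0))
E
```

```text
yaw 100.97 ee [0.4599 0.3066 0.2277] delta [ 19.3   2.9 148.7]
[ 0.59456198 -0.28214183 -5.32476387]
[[0.40187703 0.2729218  0.02368435]
 [0.46070792 0.32652222 0.02824459]
 [0.51326471 0.381888   0.03161495]]
```

Emit:
{"name": "send_rows", "arguments": {
  "rows": [
    {"dx": 10, "dy": 1.5, "dz": 0, "roll": 0, "jaw": 1},
    {"dx": 9.5, "dy": 1.5, "dz": 0, "roll": 0, "jaw": 1},
    {"dx": 0, "dy": 0, "dz": 10, "roll": 0, "jaw": 1},
    {"dx": 0, "dy": 0, "dz": 25, "roll": 0, "jaw": 1},
    {"dx": 0, "dy": 0, "dz": 25, "roll": 0, "jaw": 1},
    {"dx": 0, "dy": 0, "dz": 25, "roll": 0, "jaw": 1},
    {"dx": 0, "dy": 0, "dz": 25, "roll": 0, "jaw": 1},
    {"dx": 0, "dy": 0, "dz": 15, "roll": 0, "jaw": 1},
    {"dx": 0, "dy": 0, "dz": 9, "roll": 0, "jaw": 1},
    {"dx": 0, "dy": 0, "dz": 5, "roll": 0, "jaw": 1},
    {"dx": 0, "dy": 0, "dz": 0, "roll": 0, "jaw": 1},
    {"dx": 0, "dy": 0, "dz": 0, "roll": 0, "jaw": 1}
  ]
}}

```text
time_s: 45.22
ee_pos: [0.4594, 0.3277, 0.0899]
eef_rot: [3.141, -0.0, 1.763]
force: [0.3, 0.5, -5.5]
grip_width: 0.0117
grip_force: 40.0
```

Emit:
{"name": "send_rows", "arguments": {
  "rows": [
    {"dx": 0, "dy": 0, "dz": 3, "roll": 0, "jaw": 1},
    {"dx": 0, "dy": 0, "dz": 2, "roll": 0, "jaw": 1},
    {"dx": 0, "dy": 0, "dz": 1, "roll": 0, "jaw": 1},
    {"dx": 0, "dy": 0, "dz": 0, "roll": 0, "jaw": 1},
    {"dx": 0, "dy": 0, "dz": 0, "roll": 0, "jaw": 1}
  ]
}}

```text
time_s: 45.63
ee_pos: [0.4591, 0.3274, 0.0834]
eef_rot: [3.141, -0.0, 1.763]
force: [-0.1, 0.1, -5.6]
grip_width: 0.0114
grip_force: 40.0
```

Emit:
{"name": "send_rows", "arguments": {
  "rows": [
    {"dx": 0, "dy": 0, "dz": 2, "roll": 0, "jaw": 1},
    {"dx": 0, "dy": 0, "dz": 1, "roll": 0, "jaw": 1},
    {"dx": 0, "dy": 0, "dz": 0, "roll": 0, "jaw": 1},
    {"dx": 0, "dy": 0, "dz": 0, "roll": 0, "jaw": 1}
  ]
}}

```text
time_s: 45.97
ee_pos: [0.4596, 0.3277, 0.0818]
eef_rot: [3.14, -0.001, 1.763]
force: [-3.9, -2.7, 8.6]
grip_width: 0.0112
grip_force: 40.0
```

Emit:
{"name": "send_rows", "arguments": {
  "rows": [
    {"dx": 0, "dy": 0, "dz": 1.2, "roll": 0, "jaw": 1},
    {"dx": 0, "dy": 0, "dz": 0, "roll": 0, "jaw": 1},
    {"dx": 0, "dy": 0, "dz": 0, "roll": 0, "jaw": 1}
  ]
}}

```text
time_s: 46.22
ee_pos: [0.46, 0.3278, 0.0818]
eef_rot: [3.138, -0.001, 1.763]
force: [-5.4, -5.3, 18.8]
grip_width: 0.0115
grip_force: 40.0
```

Emit:
{"name": "send_rows", "arguments": {
  "rows": [
    {"dx": 0, "dy": 0, "dz": -1.5, "roll": 0, "jaw": 1},
    {"dx": 0, "dy": 0, "dz": 0, "roll": 0, "jaw": 0.2},
    {"dx": 0, "dy": 0, "dz": 0, "roll": 0, "jaw": 0.2},
    {"dx": 0, "dy": 0, "dz": 0, "roll": 0, "jaw": 0.2},
    {"dx": 0, "dy": 0, "dz": 0, "roll": 0, "jaw": 0.2},
    {"dx": 0, "dy": 0, "dz": -15, "roll": 0, "jaw": 0.2},
    {"dx": 0, "dy": 0, "dz": -30, "roll": 0, "jaw": 0.2},
    {"dx": 0, "dy": 0, "dz": -30, "roll": 0, "jaw": 0.2},
    {"dx": 0, "dy": 0, "dz": -30, "roll": 0, "jaw": 0.2},
    {"dx": 0, "dy": 0, "dz": -30, "roll": 0, "jaw": 0.2},
    {"dx": 0, "dy": 0, "dz": -30, "roll": 0, "jaw": 0.2},
    {"dx": 0, "dy": 0, "dz": 0, "roll": 0, "jaw": 0.2}
  ]
}}

```text
time_s: 47.22
ee_pos: [0.4605, 0.3284, 0.2517]
eef_rot: [3.133, -0.003, 1.763]
force: [-0.6, 0.6, 0.9]
grip_width: 0.0378
grip_force: 0.0
```

```bash
python3 - <<'E'
from h import *
s=snap('scene'); P=cloud(s)
for x,y in((.595,.33),(.459,.327)):
  m=(s['z_map']>0)&(abs(P[...,0]-x)<.045)&(abs(P[...,1]-y)<.045)&(P[...,2]>.095)&(P[...,2]<.16)
  q=P[m];q=q[q[:,2]>q[:,2].max()-.012];print(len(q),q.mean(0),q[:,2].max())
save(s['frame'][90:280,110:430],'final.png',2.4)
E
```

```text
83 [0.59646033 0.32954195 0.11826553] 0.12345131241318968
75 [0.461119   0.3288859  0.13906128] 0.1435828671572541
```

View pics/final.png

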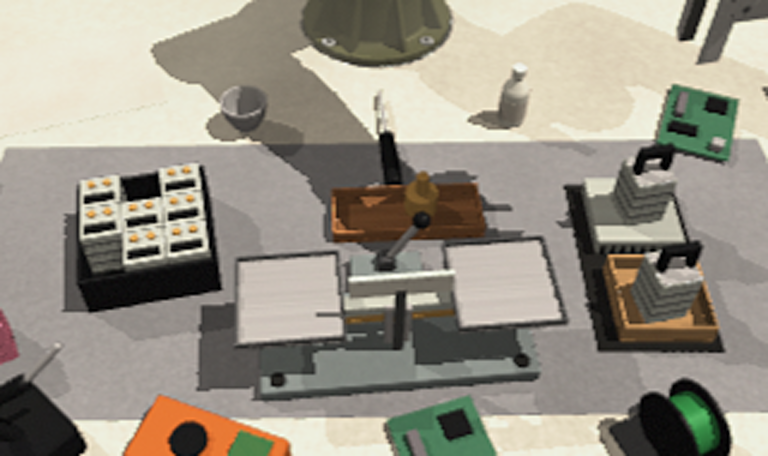

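The picture shows everything in place: the heavy module on the cooling plate (645,195), the light one in the rework tray (672,285), the weight in its tray (422,190), the lever arrested (422,220), and seven flat modules in the crate. I'm handing in.

```bash
python3 -c "
from station import *
print(hand_in())"
```

```text
the job is handed in; nothing more can be done
None
```

The job is handed in, no verdict came back; the lighter module stands in the rework tray, the heavier on the cooling plate, the one check weight in its tray, the beam is arrested and all seven flat modules are in the crate.

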